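Fire-test an ignition coil on the parts counter

TASK

Test the pencil ignition coil on the counter tester: first lay it over the tester's two spring clips, connector head to the front and rubber boot towards the spark chamber at the rear, and press it down until it sits in both forks and both jaws have snapped back over it. Then pick up the tester's loose pointer knob, turn it until the flat in its bore matches the flat of the D-shaft, push it fully home on the shaft, press it in against the shaft's spring to fire the test, and finish with the gripper still holding the knob pressed in. Leave the other goods on the counter where they lie.

Things in the scene. Friction and masses are not known exactly. Their poses are not given: they have to be found in the camera images.
- tester: grey sheet-metal bench instrument fixed to the counter, 240 (x) x 290 (y) x 65 mm high, origin under its centre, x towards its rear (away from the robot at yaw 0), z up. On its flat top: left (+y) the coil cradle with a 56 mm high spark chamber behind (x from +65 mm); right (-y) a black panel with the bare D-shaft and behind it a 30 mm high read-out pod (x from +45 mm)
- cradle (a point): seat of the coil: coil_mid lies here when seated, coil along x, boot to +x; axes as the tester's, 36 mm above its top. Two black fork clips 12 mm thick at x = -30 and +30 mm, 48 mm free between them for fingers, above a 4 mm base rail. Each fork is open upward, 23.6 mm wide; its -y prong is fixed, flared, 16 mm higher than the axis; on the +y side is the sprung jaw
- jaw_front (a joint): front clip's jaw angle (rad), hinged along the coil on the fork's +y side: 0 shut over the barrel (sprung shut), about 0.2 while the barrel passes. Its nose slopes from y = +17 mm, 29 mm above the seated axis, in to y = +6.5 mm, 11 mm above it; the barrel pressed straight down wedges it outward (3 to 8 N), then it snaps back over the barrel
- jaw_rear (a joint): the same for the rear clip's jaw, which is identical
- shaft_tip (a point): centre of the end face of the steel D-shaft that stands straight up from the panel, 22 mm above the tester's top when not pressed: 12 mm in diameter, 8 mm across the flat, tip chamfered 0.8 mm. The flat faces this point's +x; z up. Turns and sinks with the shaft
- shaft_turn (a joint): angle (rad) of the shaft about its upright axis, counter-clockwise from above; 0 = flat faces the tester's +x (rear). It turns with light friction (0.04 N m), range -2.4 to 2.4
- shaft_push (a joint): how far the shaft is pressed in (m), 0 to 0.005; its spring takes 5 N at first and 9 N at the bottom and pushes it back when let go. The test fires from 0.003 on
- coil: pencil ignition coil, lying, 170 mm long, 0.17 kg. Black barrel 22 mm thick, 100 mm long, its axis 13 mm above the origin; rubber boot 26 mm thick, 22 mm long at the +x end; grey connector head 32 x 28 x 26 mm with a 16 mm plug stub and a small side ear at the -x end. Origin on the underside below the barrel's middle, x along the coil to the boot, z up
- knob: the tester's loose black plastic pointer knob, standing bore down, 37 mm high, 45 g: round skirt 46 mm wide, 17 mm high, on it a grip bar 16 mm wide, 42 mm long, 20 mm high, narrowing at its pointer end, with a white line. Origin at the centre of the underside, x along the bar to the pointer, z up
- carton: bystander: small cardboard carton 80 x 120 x 45 mm, origin under its centre
- brake_pad: bystander: brake pad 42 x 96 x 13 mm, origin under its centre
- bearing: bystander: ball bearing 47 mm across, 14 mm high, origin under its centre
- sprocket: bystander: small steel chain sprocket 73 mm across, 10 mm high, origin under its centre
- spark_plug: bystander: spark plug lying down, 75 mm long, 21 mm across, origin under its hexagon, threaded end to its +x
- grease_tin: bystander: standing steel grease tin 70 mm in diameter, 72 mm high, origin under its centre
- screwdriver: bystander: screwdriver lying down, 200 mm long, 26 mm thick, origin under its middle, tip to its +x
- coil_mid (a point): middle of the coil's barrel, on its axis; axes as coil
- coil_boot (a point): centre of the coil's boot end face, 72 mm from coil_mid along the coil's x
- knob_bore (a point): mouth of the knob's D-bore, at knob's origin with its axes. Bore 14 mm deep, 0.5 mm wider all round than the shaft, mouth chamfered 1 mm, its flat on the pointer (+x) side: it fits when this x points the same way as shaft_tip's x. Fully home it is 14 mm below the shaft's tip (8 mm above the tester's top, shaft not pressed)
- knob_pointer (a point): tip of the knob's pointer: middle of the pointer end face of the grip bar, 21 mm along the knob's x and 27 mm above its underside
There are look-alikes about, which are no part of the job. Leave any pink look-alike of the coil alone. There is more than one size of the knob; the job needs the smaller.

How it is judged:
On the way, in this order (a step that is already met when the one before it is completed fails the run):
1. the coil sits in both fork clips, boot to the rear, and both jaws have snapped shut over it (x of coil_mid in the frame of cradle between -0.013 and 0.013 m and y of coil_mid in the frame of cradle between -0.003 and 0.003 m and z of coil_mid in the frame of cradle between -0.003 and 0.003 m and angle between the x axis of coil and the x axis of cradle, either way round below 0.1 rad and x of coil_boot in the frame of cradle above 0.03 m and value of joint each of jaw_front, jaw_rear below 0.1 rad), for 0.2 s.
2. the knob is fully home on the D-shaft, flat to flat (z of knob in the frame of shaft_tip between -0.0155 and -0.0125 m and horizontal distance between knob and shaft_tip below 0.002 m and angle between the z axis of knob and the z axis of shaft_tip, either way round below 0.08 rad and angle between the x axis of knob and the x axis of shaft_tip, either way round below 0.35 rad and x of knob_pointer in the frame of shaft_tip above 0.015 m), for 0.1 s.
At the end, for the whole second after the job is handed in: coil in both forks, boot to the rear (3 mm across and in height, 13 mm along), both jaws within 0.1 rad of shut; knob flat to flat on the shaft, within 1.5 mm of fully home; the gripper touches the knob and keeps the shaft pressed in over 3 mm of its 5 mm (all of step 1 and all of step 2 and value of joint shaft_push above 0.003 m and contact force between the fingers and knob above 1 N); the arm keeps its last pose, push and grip.
It fails at once if one of the other goods on the counter is shifted by more than 25 mm (distance of any of carton, brake_pad, bearing, sprocket, spark_plug, grease_tin, screwdriver from where it was at the start of the episode above 0.025 m).
It also fails if it takes over 70 s, if anything falls off the work surface, if the arm or the gripper's body presses on something with over 40 N, if the wrist force passes 120 N, or if a joint passes its speed limit or range.

ROBOT

A 6-joint arm with a two-finger parallel gripper is mounted at the origin on the work surface. World frame = base frame: x ahead of the robot, y to its left, z up, the work surface at z = 0. Lengths are in m, angles in rad, forces in N, time in s.
With the tool pointing down it reaches from about 0.35 to 0.775 m from the base axis. Payload 7.3 kg.
Tool frame: the origin (TCP) lies midway between the tips of the shut fingers; the grasp point (between the pads) lies 19 mm behind it (robot.grasp_offset is the z of the grasp point in the tool frame, in m); z points along the fingers, y is the direction in which the jaws open and shut (so a half turn about z gives the same grasp; the last joint's range is limited). The gripper opens to 92 mm and grips with 3 to 60 N. Pads are 19 mm wide; open, the fingers measure 130 mm over their backs; the gripper's body (75 mm by 190 mm) begins 47 mm behind the grasp point.
Start: joints at [1.185, 0.342, 1.524, -0, 1.275, -0.146], TCP at [0.125, 0.51, 0.202] pointing down, gripper open.
Joint ranges: [-2.53, 2.53], [-0.77, 2.02], [0.04, 2.7], [-1, 4.14], [0.28, 2.66], [-3.11, 3.11]. Speed limits (rad/s): [2.57, 2.57, 3.14, 3.14, 3.14, 3.14].

INTERFACE

Orientations are given as [roll, pitch, yaw] about the fixed x, y, z axes, in that order (R = Rz(yaw) Ry(pitch) Rx(roll)).
In Python, from cell import observe, imaging, workorder, robot gives the robot as it stands. The module is installed in compiled form; this text tells all that it offers.
- The arm moves only by the tool send_rows, never from a script. Its argument "series" is a list of rows, each a list of 7 numbers: the shift along the tool's x, y, z in m, then the turn, a rotation vector about the tool's x, y, z in rad, then the closure, from 0 (fully open) to 1 (shut). A call has 1 to 5 rows; each row shifts and turns the commanded pose from where the row before left it, along the tool's axes as they then stand; what a row does not reach is not made up. A row lasts 1/12 s, in which the tool goes at most 41.7 mm and 7.16 degrees, less where a joint would pass 70% of its speed; a pose out of reach is approached as far as the arm can. A call is refused whole if a number of a shift passes 0.0417 or a number of a turn 0.125, either way. A call with a gripper value outside its range is refused whole. The fingers move at their own pace and stop on an object; "newtons" is the grip in N (left out, the last holds). Time passes only in rows, so rows that do not move let the fingers close. It gives the time, the measured TCP pose, the force and the opening at its end, in the units of the state.
- observe(): the state, without advancing time (a new reading comes with each control period).
- imaging.read_camera(name): name is "scene" or "top"; returns a dict with "color" (480x640x3 uint8, red, green, blue), "range_z" (480x640 float32, m along the optical axis (not along the pixel's ray), 0 where there is no reading), "vfov" (degrees; the focal length in pixels is half the picture's height over the tangent of half this angle, whatever the lens; pixels are square), "cx", "cy" (the principal point, pixels), "T" (4x4, takes a point from camera to world coordinates). Camera axes: x right, y down, z forward; pixel columns grow to the right and rows downward; lengths in m; the calibration is good to about 2 mm. A picture is of the moment at which its call begins.
- workorder.hand_in(): hands the job in, once; it reports no verdict.
The state is a dict: "time": time; "qpos": joint angles; "qvel": joint speeds; "joint_efforts": joint torques, N m; "tool_pos": TCP position; "tool_rot": TCP orientation; "contact_force": force on the tool from outside, world axes, zero at the start; "torque": the same for the moment, N m; "opening": finger opening in m.
Only numpy, scipy, OpenCV 4.12 (cv2) and the standard library are available. Lean on these libraries where they do the work, as an engineer would, in place of code of your own. Each camera call takes 0.05 s, during which the arm holds its last target.

## Working session

There is one attempt and no reset: what is moved stays moved. The work goes in short steps, Python scripts to look and compute and a tool call to move; the robot and the scene stay as the last step left them, time stands still between calls to the robot, and variables do not carry over. Pictures are saved under pics/ and viewed, and the job is handed in when it is done.

Besides the shell and the picture viewer there is one more tool, called after "Call:" as a command line: name --pt "numbers of a row" for each row, then --argument value for the rest. send_rows: Moves the arm, as the interface text tells. Its arguments: {"type":"object","properties":{"series":{"type":"array","items":{"type":"array","items":{"type":"number"}}},"newtons":{"type":"number"}},"required":["series"]}

```bash
mkdir -p pics
cat > h.py <<'E'
from cell import observe, imaging, workorder, robot
import numpy as np, cv2
from scipy.spatial.transform import Rotation as R
def cam(n):
    d=imaging.read_camera(n); d=dict(d); d['f']=240/np.tan(np.radians(d['vfov'])/2); return d
def pts(d):
    z=d['range_z'].astype(float); v,u=np.mgrid[0:480,0:640]
    P=np.stack([(u-d['cx'])*z/d['f'],(v-d['cy'])*z/d['f'],z],-1)
    return P@d['T'][:3,:3].T+d['T'][:3,3]
def save(n,im): cv2.imwrite('pics/'+n,im[...,::-1])
E
python3 - <<'E'
from h import *
import pickle
print(observe())
for n in ('scene','top'):
    d=cam(n); save(n+'0.png',d['color']); pickle.dump(d,open(n+'0.pkl','wb')); print(n,d['f'],d['cx'],d['cy'],d['T'].round(4).tolist())
E
```

```text
{'time': 0.0, 'qpos': array([ 1.18499441e+00,  3.42730549e-01,  1.52503654e+00, -1.73548241e-06,
        1.27540113e+00, -1.46015371e-01]), 'qvel': array([ 0.00036238, -0.00046616, -0.00153072, -0.00136598,  0.00069822,
       -0.00040694]), 'joint_efforts': array([-2.87878920e-04, -4.31246603e+01, -2.44207960e+01,  7.16341124e-02,
        5.62865508e-02, -1.06786770e-04]), 'tool_pos': array([0.12449858, 0.5095558 , 0.20173412]), 'tool_rot': array([-3.14003361e+00, -2.27597998e-04,  2.90180644e+00]), 'contact_force': array([ 0.54047804,  1.19799427, -0.65046097]), 'torque': array([-0.01733542, -0.03000457,  0.06365554]), 'opening': 0.09178589642423095}
scene 451.7961109870986 319.90176470927594 245.08115881947805 [[0.3557, 0.6174, -0.7017, 1.2505], [0.9345, -0.2254, 0.2754, -0.2654], [0.0119, -0.7537, -0.6571, 0.7821], [0.0, 0.0, 0.0, 1.0]]
top 475.78641019751865 320.25868052445605 247.84123906952854 [[0.0246, -0.9913, 0.1296, 0.3745], [-0.9995, -0.0268, -0.0151, 0.018], [0.0184, -0.1292, -0.9914, 1.3453], [0.0, 0.0, 0.0, 1.0]]
```

View pics/top0.png

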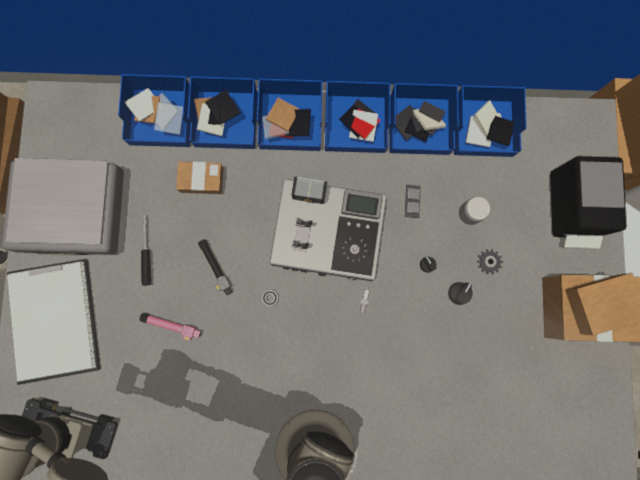

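View pics/scene0.png

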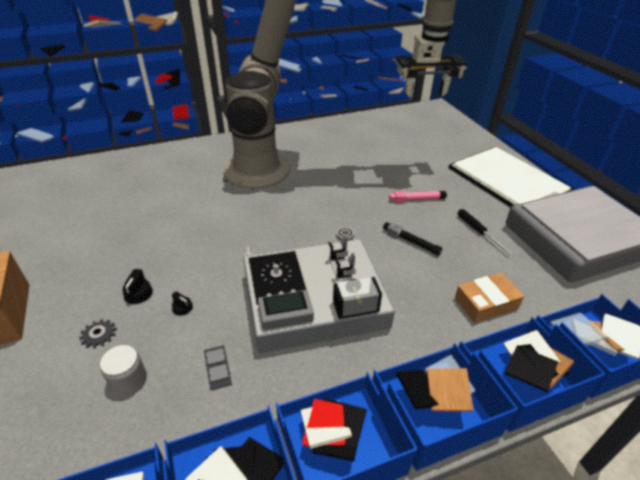

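Candidates: for the coil, the black one at top (213,266) or the pink one at (170,326), with the screwdriver at (146,250) as a lesser look-alike. For the knob, the small one at (428,264) or the large one at (461,292). By the description I choose the black coil and the small knob, and will check both in close crops.

Run:
```python
from h import *
import pickle
T=pickle.load(open('top0.pkl','rb'));S=pickle.load(open('scene0.pkl','rb'))
def crop(d,u0,v0,u1,v1,w,h): return cv2.resize(d['color'][v0:v1,u0:u1],(w,h),interpolation=cv2.INTER_CUBIC)
a=crop(T,185,230,245,300,390,300*390//390); 
im=np.vstack([np.hstack([crop(T,185,230,255,300,400,300*4//3)[:300],crop(T,400,235,500,310,400,300)]),np.hstack([crop(T,260,170,400,290,400,300),crop(S,90,220,390,360,400,300)])])
save('crop0.png',im)
P=pts(T)
for n,(u,v) in dict(bootish=(206,246),mid=(213,263),head=(222,284),small=(428,264),large=(461,292),shaft=(354,249),testertop=(290,260)).items(): print(n,P[v-1:v+2,u-1:u+2].reshape(-1,3).mean(0).round(4), P[v,u].round(4))
```

```text
bootish [0.5443 0.3174 0.0211] [0.5448 0.3182 0.0173]
mid [0.4969 0.2949 0.0231] [0.4967 0.2943 0.0258]
head [0.4392 0.2667 0.0245] [0.4391 0.2661 0.028 ]
small [ 0.5089 -0.3027  0.033 ] [ 0.5088 -0.3024  0.0343]
large [ 0.4329 -0.3887  0.0496] [ 0.4327 -0.3877  0.0529]
shaft [ 0.539  -0.0917  0.0824] [ 0.5386 -0.0915  0.0854]
testertop [0.5068 0.0795 0.0631] [0.5071 0.0796 0.0605]
```

View pics/crop0.png

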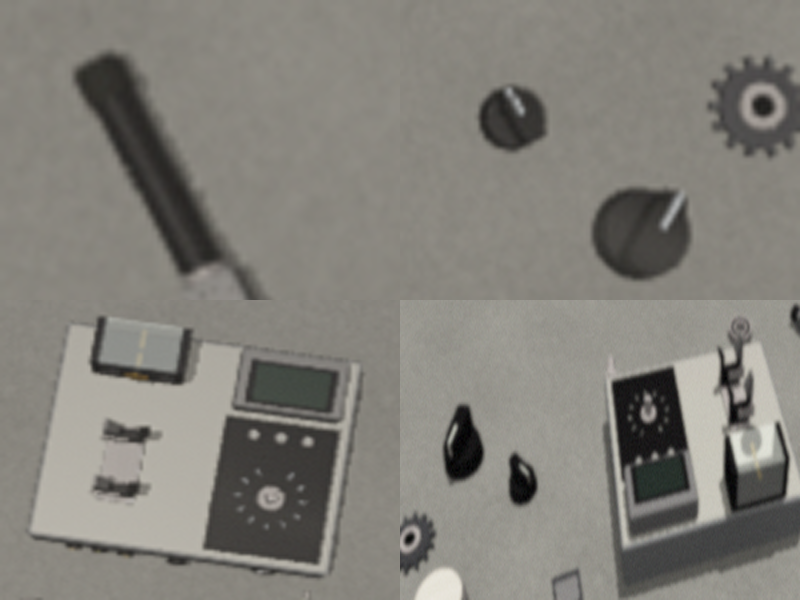

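Run:
```python
from h import *
import pickle
# average several frames
out={}
for n in ('top','scene'):
    L=[cam(n) for _ in range(8)]
    d=L[0]; d['color']=np.mean([l['color'] for l in L],0)
    Z=np.stack([l['range_z'] for l in L]); Z[Z==0]=np.nan
    print(n,'depth std',np.nanmedian(np.nanstd(Z,0)))
    d['range_z']=np.nan_to_num(np.nanmean(Z,0)); out[n]=d
pickle.dump(out,open('avg.pkl','wb'))
for n,d in out.items():
    P=pts(d); x,y,z=P[...,0],P[...,1],P[...,2]
    cnt=(abs(x-0.6)<0.12)
    def sel(x0,x1,y0,y1,z0,z1): return P[(x>x0)&(x<x1)&(y>y0)&(y<y1)&(z>z0)&(z<z1)&(d['range_z']>0)]
    print(n,'table',np.median(sel(.3,.45,-.2,.2,-.02,.02)[:,2]))
    t=sel(.43,.76,-.22,.2,.05,.08)
    print(' tester rect',cv2.minAreaRect(t[:,:2].astype(np.float32)),len(t),np.median(t[:,2]))
    s=sel(.5,.58,-.13,-.05,.077,.1); print(' shaft',len(s),s.mean(0) if len(s) else 0, s[:,2].max() if len(s) else 0)
    c=sel(.4,.6,.23,.36,.010,.05); print(' coil',cv2.minAreaRect(c[:,:2].astype(np.float32)),len(c),c.mean(0))
    k=sel(.46,.56,-.35,-.26,.012,.05); print(' knob',len(k),cv2.minEnclosingCircle(k[:,:2].astype(np.float32)),k.mean(0),k[:,2].max())
    k=sel(.46,.56,-.35,-.26,.028,.05); print(' bar',len(k),cv2.minAreaRect(k[:,:2].astype(np.float32)),k.mean(0))
def crop(d,u,v,r,w,h): 
    return cv2.resize(d['color'][v-r*3//4:v+r*3//4,u-r:u+r].astype(np.float32),(w,h),interpolation=cv2.INTER_CUBIC).clip(0,255).astype(np.uint8)
T,S=out['top'],out['scene']
save('crop1.png',np.vstack([np.hstack([crop(T,355,249,16,400,300),crop(S,278,271,16,400,300)]),np.hstack([crop(T,428,264,16,400,300),crop(S,181,303,16,400,300)])]))
```

```text
top depth std 0.0025654067
scene depth std 0.0021100463
top table -0.0007177015545047905
 tester rect ((0.5955119729042053, -0.02281413972377777), (0.2899200916290283, 0.24267800152301788), 82.48370361328125) 7442 0.06473091818329735
 shaft 14 [ 0.54047748 -0.0930386   0.08467897] 0.08775070568477839
 coil ((0.48539969325065613, 0.294716477394104), (0.17018747329711914, 0.03735997900366783), 30.801130294799805) 530 [0.48573677 0.28817876 0.0216259 ]
 knob 190 ((0.5120102763175964, -0.30833330750465393), 0.021614348515868187) [ 0.51062342 -0.30609797  0.02605916] 0.03849034150117303
 bar 91 ((0.512281596660614, -0.30862507224082947), (0.04135219007730484, 0.01607341319322586), 32.980079650878906) [ 0.51075303 -0.30879278  0.03591786]
scene table 0.0007532869429287548
 tester rect ((0.596673309803009, -0.021895229816436768), (0.2905483543872833, 0.24004124104976654), 82.43067169189453) 7540 0.06603778908631297
 shaft 26 [ 0.54194259 -0.09325145  0.08420911] 0.08815428552946247
 coil ((0.48818647861480713, 0.2901363968849182), (0.17147502303123474, 0.028232041746377945), 29.16956329345703) 546 [0.49181831 0.28755607 0.02096157]
 knob 310 ((0.5115392804145813, -0.3074834644794464), 0.02202240563929081) [ 0.51674454 -0.30844122  0.02597383] 0.03951090713645666
 bar 135 ((0.5114657282829285, -0.3072033226490021), (0.04190041869878769, 0.016695845872163773), 32.6356086730957) [ 0.5130138  -0.30834736  0.03608278]
```

View pics/crop1.png

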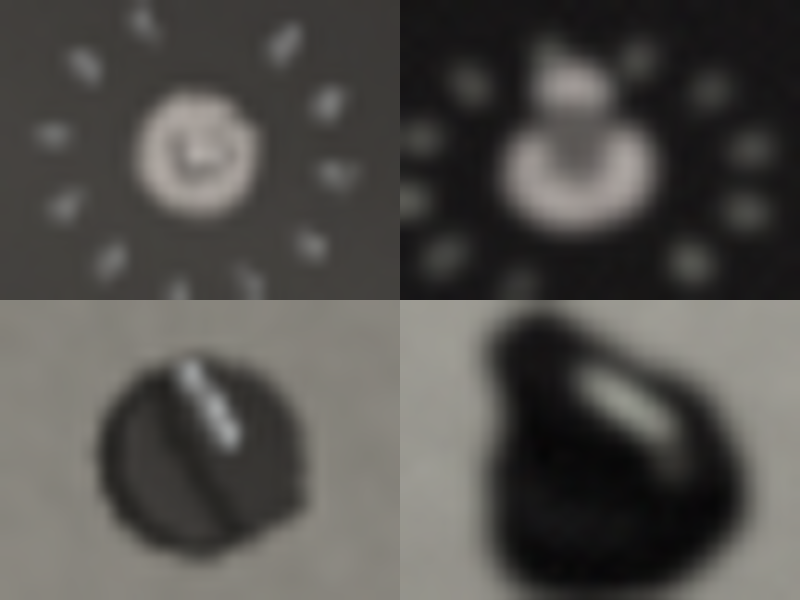

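Run:
```python
from h import *
import pickle
o=pickle.load(open('avg.pkl','rb'));T,S=o['top'],o['scene']
def crop(d,u,v,r,k=1,interp=cv2.INTER_CUBIC): 
    c=d['color'][v-r*3//4:v+r*3//4,u-r:u+r].astype(np.float32)
    return cv2.resize(c,(400,300),interpolation=interp).clip(0,255).astype(np.uint8)
save('crop2.png',np.vstack([np.hstack([crop(T,355,249,8),crop(S,277,270,8)]),np.hstack([crop(T,303,230,32),crop(S,345,262,32)])]))
print(T['color'][242:257,348:364].mean(-1).round().astype(int));print(S['color'][262:280,268:288].mean(-1).round().astype(int))
```

```text
[[ 62  62  62  62  61  61  60  60  61  61  61  61  66  73  62  59]
 [ 63  63  62  62  61  64  63  63  60  60  61  61  60  61  60  59]
 [ 64  63  62  65  83 104 100  96  85  67  61  60  60  61  60  62]
 [ 64  63  66  93 134 153 149 149 142 110  68  60  60  61  60  69]
 [ 64  65  89 135 160 166 163 162 153 128  95  66  61  61  61  65]
 [ 64  70 111 156 154 149 160 154 146 151 140  98  64  61  61  61]
 [ 65  79 126 161 142 132 162 158 148 148 154 107  65  61  62  61]
 [ 65  83 131 164 147 127 166 164 155 137 152 104  65  61  62  61]
 [ 66  83 131 166 155 122 129 130 140 152 152  96  64  62  63  64]
 [ 66  73 112 154 161 141 135 145 152 160 140  80  63  63  62  62]
 [ 66  66  82 122 153 158 158 164 160 145 109  68  63  64  64  64]
 [ 67  66  66  83 112 126 134 137 129 103  76  64  64  64  64  64]
 [ 67  66  66  66  71  79  88  89  83  70  64  64  65  65  65  66]
 [ 68  66  66  66  65  65  66  67  66  65  66  65  65  66  73  84]
 [ 86  68  66  67  66  66  66  66  66  66  66  66  66  66  77 104]]
[[ 22  22  22  27  39  57  57  42  31  27  26  33  46  48  37  28  24  23
   22  22]
 [ 28  23
[... 736 characters left out ...]
  22  22
   24  29]
 [ 25  42  88 136 151 138 118 104 102 112 137 160 162 129  75  37  23  23
   23  24]
 [ 26  45  89 132 150 147 139 128 122 132 150 162 156 122  72  34  23  24
   23  26]
 [ 25  38  75 118 146 158 157 151 146 148 155 157 141 103  56  30  24  23
   22  30]
 [ 23  29  53  89 123 146 155 156 152 147 142 132 106  72  39  25  22  22
   26  37]
 [ 22  25  32  53  82 107 123 130 128 118 104  87  64  41  28  24  24  23
   26  35]
 [ 25  23  24  29  42  59  72  77  75  67  56  44  33  26  25  25  30  30
   27  30]
 [ 27  24  23  24  26  28  33  35  35  32  29  25  24  24  24  34  48  50
   40  29]
 [ 27  24  25  27  27  25  24  23  22  23  24  23  25  24  26  44  70  76
   58  36]]
```

View pics/crop2.png

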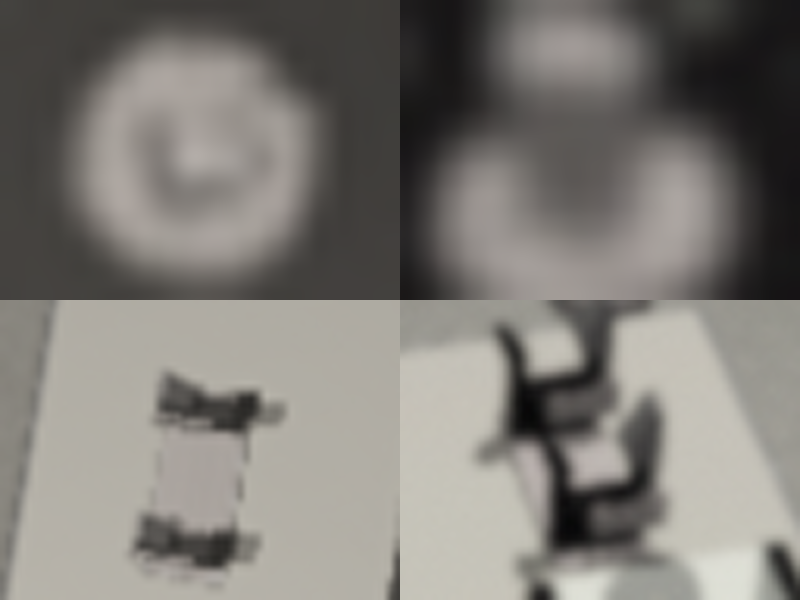

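```bash
cat > fit.py <<'E'
from h import *
import pickle
from scipy.optimize import least_squares, nnls
from scipy.ndimage import gaussian_filter
o=pickle.load(open('avg.pkl','rb'))
c0=np.array([.541,-.093])
def setup(d,n=5,r=8):
    p=np.linalg.inv(d['T'])@np.array([*c0,.070,1]); u=int(round(p[0]/p[2]*d['f']+d['cx'])); v=int(round(p[1]/p[2]*d['f']+d['cy']))
    us=(np.arange((2*r+1)*n)+.5)/n-.5+u-r; vs=(np.arange((2*r+1)*n)+.5)/n-.5+v-r
    U,V=np.meshgrid(us,vs); D=np.stack([(U-d['cx'])/d['f'],(V-d['cy'])/d['f'],np.ones_like(U)],-1)@d['T'][:3,:3].T
    return dict(o=d['T'][:3,3],D=D,img=d['color'][v-r:v+r+1,u-r:u+r+1].mean(-1),n=n)
sets=[setup(o['top']),setup(o['scene'])]
def inD(x,y,a):
    return (x*x+y*y<.006**2)&(x*np.cos(a)+y*np.sin(a)<.002)
def comps(s,c,a,rb,hb,sig,L):
    zt=.087; zb=.065+hb
    at=lambda z:(s['o']+s['D']*((z-s['o'][2])/s['D'][...,2])[...,None])[...,:2]-c
    q=at(zt); top=inD(q[...,0],q[...,1],a)
    side=np.zeros_like(top); nx=np.zeros(top.shape);ny=nx.copy();fl=np.zeros_like(top)
    for z in np.linspace(zt,zb,14)[1:]:
        q=at(z); h=inD(q[...,0],q[...,1],a)&~top&~side
        f=h&((q[...,0]*np.cos(a)+q[...,1]*np.sin(a))>.0012)&(np.hypot(q[...,0],q[...,1])<.0058); r=np.hypot(q[...,0],q[...,1])+1e-9
        fl|=f; g=h&~f; nx[g]=(q[...,0]/r)[g]; ny[g]=(q[...,1]/r)[g]; side|=h
    q=at(zb); boss=(np.hypot(q[...,0],q[...,1])<rb)&~top&~side
    sh=np.zeros_like(top)
    for z in np.linspace(zb,zt,14):
        w=q-L*(z-zb); sh|=inD(w[...,0],w[...,1],a)
    q2=at(.065);panel=~(top|side|boss)
    inside=(np.hypot(q2[...,0],q2[...,1])<.0155)
    cur=side&~fl
    C=[panel,boss&~sh,boss&sh,top,fl,cur*(1.+nx),cur*(1.-nx),cur*(1.+ny),cur*(1.-ny)]
    n=s['n']; out=[]
    for k in C:
        g=gaussian_filter(k.astype(float),sig*n,mode='nearest'); out.append(g.reshape(g.shape[0]//n,n,-1,n).mean((1,3)))
    m=inside.reshape(inside.shape[0]//n,n,-1,n).mean((1,3))>.5
    return np.array(out),m
def resid(p,a,full=False):
    L=np.array(p[4:6])
    R=[]
    for i,s in enumerate(sets):
        c=c0+np.array(p[6+2*i:8+2*i]); C,m=comps(s,c,a,p[0],p[1],p[2+i],L)
        A=C[:,m].T; b=s['img'][m]; x,_=nnls(np.vstack([A,1e-2*np.eye(A.shape[1])]),np.r_[b,np.zeros(A.shape[1])]); R.append(A@x-b)
        if full: print(x.round(0),np.sqrt(np.mean(R[-1]**2)))
    return np.concatenate(R)
if __name__=='__main__':
    from multiprocessing import Pool
    def run(deg):
        a=np.radians(deg); best=None
        f=least_squares(resid,[.0135,.002,.6,.6,.5,-.4,0,0,0,0],args=(a,),x_scale=[.001,.001,.2,.2,.2,.2,.001,.001,.001,.001],diff_step=None,method='trf',max_nfev=12,
          bounds=([.009,0,.2,.2,-2,-2,-.006,-.006,-.006,-.006],[.02,.008,1.5,1.5,2,2,.006,.006,.006,.006])) if 0 else None
        from scipy.optimize import minimize
        sc=np.array([.001,.001,.2,.2,.2,.2,.001,.001,.001,.001]);p0=np.array([.0135,.002,.6,.6,.5,-.4,0,0,0,0])
        lo=np.array([.009,0,.2,.2,-2,-2,-.006,-.006,-.006,-.006]);hi=np.array([.02,.008,1.5,1.5,2,2,.006,.006,.006,.006])
        g=minimize(lambda t:np.mean(resid(np.clip(p0+t*sc,lo,hi),a)**2),np.zeros(10),method='Powell',options=dict(maxfev=500))
        return deg,g.fun**.5,np.clip(p0+g.x*sc,lo,hi)
    import os
    with Pool(os.cpu_count()) as P: res=P.map(run,range(-180,180,15),chunksize=1)
    for r in sorted(res,key=lambda r:r[1]): print(r[0],round(r[1],2),r[2].round(4).tolist())
E
nproc; time timeout 550 python3 fit.py
```

```text
4
-165 4.79 [0.0128, 0.0031, 0.6225, 1.2834, -0.1441, -0.102, 0.0002, -0.0007, -0.0002, 0.0009]
-45 4.83 [0.0132, 0.003, 0.6207, 1.044, 0.2734, -0.8388, 0.0003, -0.0008, 0.0, 0.0008]
-60 4.92 [0.0131, 0.003, 0.5709, 1.012, 0.1677, -0.4689, 0.0004, -0.0007, 0.0001, 0.0007]
-30 4.95 [0.0133, 0.003, 0.6351, 1.0649, 0.2534, -0.7847, 0.0002, -0.0006, -0.0, 0.0008]
-15 4.97 [0.0132, 0.003, 0.6187, 1.0195, 0.4464, -0.8313, 0.0003, -0.0008, 0.0002, 0.0008]
-180 5.02 [0.0132, 0.0032, 0.6965, 1.2623, -0.1528, -0.0759, 0.0002, -0.0007, 0.0, 0.001]
0 5.16 [0.0131, 0.003, 0.5772, 0.9448, 0.3719, -0.6263, 0.0004, -0.0007, 0.0002, 0.0009]
-75 5.25 [0.0131, 0.003, 0.5753, 1.0811, 0.0451, -0.9319, 0.0004, -0.0007, 0.0, 0.0006]
-90 5.26 [0.0132, 0.0031, 0.6041, 1.2107, -0.0679, -0.4222, 0.0003, -0.0008, -0.0001, 0.0007]
15 5.38 [0.0132, 0.003, 0.5901, 0.9276, 0.4357, -0.5515, 0.0004, -0.0007, -0.0001, 0.0011]
30 5.53 [0.0132, 0.0033, 0.5871, 0.9182, 0.5714, -0.574, 0.0003, -0.0007, 0.0004, 0.0009]
45 5.78 [0.0134, 0.0032, 0.6574, 1.046, 1.2869, 2.0, 0.0002, -0.0006, 0.0005, 0.001]
60 5.91 [0.0135, 0.0
[... 390 characters left out ...]
, -0.4958, 0.0003, -0.0006, -0.0, 0.0007]
-135 6.37 [0.0131, 0.0033, 0.5313, 1.2227, 2.0, 2.0, 0.0003, -0.0007, 0.0002, 0.0008]
120 6.37 [0.0132, 0.0032, 0.5574, 1.2615, -0.1324, -0.7601, 0.0001, -0.0006, 0.0, 0.0008]
90 6.47 [0.0134, 0.0038, 0.6331, 1.2514, 2.0, -0.6028, 0.0001, -0.0006, 0.0007, 0.0009]
105 6.5 [0.0132, 0.0033, 0.5517, 1.2402, -0.2462, -0.742, 0.0002, -0.0006, 0.0002, 0.0009]
-120 6.73 [0.0133, 0.0036, 0.5564, 1.1816, 2.0, 2.0, 0.0001, -0.0007, 0.0006, 0.0006]
75 6.79 [0.0135, 0.004, 0.6508, 1.2468, 2.0, -0.7891, 0.0001, -0.0005, 0.001, 0.0009]
-105 7.54 [0.0134, 0.0034, 0.6201, 1.125, 0.5403, 2.0, 0.0002, -0.0006, 0.0006, 0.0003]
real	3m24.917s
user	10m6.715s
sys	0m20.042s
```

Run:
```python
from h import *
import pickle
o=pickle.load(open('avg.pkl','rb'))
C=np.array([.5961,-.0224]); a=np.radians(-7.55); Rt=np.array([[np.cos(a),np.sin(a)],[-np.sin(a),np.cos(a)]])
for n,d in o.items():
    P=pts(d); X=(P[...,:2]-C)@Rt.T; x,y,z=X[...,0],X[...,1],P[...,2]; g=d['color'].mean(-1)
    m=(abs(x)<.15)&(abs(y)<.17)
    H=m&(z>.095)&(y>0)&(x<.06)
    print(n,'high pts n',H.sum()); 
    for k in np.argwhere(H): print((x[tuple(k)]*1e3).round(),(y[tuple(k)]*1e3).round(),(z[tuple(k)]*1e3).round(),int(g[tuple(k)]),end=' | ')
    print()
    ch=m&(x>.06)&(y>0)&(z>.1); print('chamber x',np.percentile(x[ch],[1,99]),'y',np.percentile(y[ch],[1,99]),'z',np.percentile(z[ch],[50,99]))
    pod=m&(x>.04)&(y<0)&(z>.085); print('pod x',np.percentile(x[pod],[1,99]),'y',np.percentile(y[pod],[1,99]))
    # pixel with z=.069 plane for rail
def at(d,u,v,z):
    D=d['T'][:3,:3]@np.array([(u-d['cx'])/d['f'],(v-d['cy'])/d['f'],1]); O=d['T'][:3,3]; p=O+D*(z-O[2])/D[2]; return (Rt@(p[:2]-C)*1e3).round(1)
d=o['top']
print('rail corners', [at(d,271+u*.16,206+(v-300)*.16,.069) for u,v in ((160,432),(248,432),(155,520),(237,520))])
print(d['color'][214:252,288:320].mean(-1).astype(int))
```

```text
top high pts n 115
60.0 74.0 113.0 63 | 60.0 77.0 99.0 79 | 60.0 63.0 107.0 65 | 60.0 60.0 98.0 73 | 5.0 86.0 130.0 146 | 6.0 83.0 128.0 146 | 3.0 85.0 129.0 123 | 3.0 83.0 128.0 106 | 5.0 80.0 124.0 125 | 6.0 78.0 119.0 146 | -0.0 87.0 130.0 141 | -0.0 85.0 130.0 115 | 1.0 82.0 127.0 87 | 2.0 80.0 122.0 90 | 4.0 78.0 118.0 105 | 5.0 75.0 114.0 125 | -3.0 87.0 130.0 136 | -2.0 84.0 130.0 110 | -1.0 82.0 126.0 87 | -0.0 80.0 123.0 84 | 1.0 77.0 119.0 86 | 2.0 75.0 112.0 89 | 6.0 54.0 108.0 130 | 6.0 52.0 113.0 128 | 6.0 49.0 117.0 126 | 6.0 46.0 115.0 144 | -5.0 87.0 127.0 123 | -5.0 84.0 128.0 97 | -4.0 82.0 124.0 85 | -3.0 79.0 121.0 85 | -1.0 77.0 116.0 84 | -1.0 75.0 114.0 75 | 4.0 54.0 110.0 69 | 4.0 51.0 112.0 60 | 3.0 49.0 117.0 63 | 4.0 46.0 115.0 116 | -5.0 87.0 113.0 107 | -5.0 84.0 116.0 76 | -5.0 82.0 118.0 73 | -5.0 79.0 119.0 78 | -4.0 77.0 117.0 80 | -3.0 74.0 112.0 69 | 1.0 56.0 106.0 72 | 1.0 53.0 111.0 47 | 0.0 51.0 115.0 43 | 0.0 48.0 117.0 50 | 1.0 46.0 115.0 97 | -5.0 85.0 100.0 73 | -4.0 82.0 98.0 67 | -4.0 80.0 98.0 66 | -2.0 56.0 109.0 52 | -2.0 53.0 109.0 45 |
[... 6285 characters left out ...]
 97 | 2.0 52.0 100.0 74 | 5.0 53.0 102.0 31 | 6.0 55.0 102.0 31 | 6.0 80.0 97.0 30 | 5.0 83.0 96.0 48 | 6.0 85.0 96.0 71 | 3.0 52.0 97.0 68 | 6.0 53.0 99.0 28 | 5.0 56.0 99.0 18 | 6.0 53.0 97.0 25 | 5.0 56.0 95.0 12 | 60.0 72.0 118.0 123 | 60.0 64.0 117.0 121 | 
chamber x [0.06576989 0.11510066] y [0.02438559 0.1119981 ] z [0.12094515 0.12224652]
pod x [0.04731004 0.1111585 ] y [-0.12821544 -0.02717471]
rail corners [array([-11.,  86.]), array([-4.9, 48.2]), array([-49.5,  81.8]), array([-43.9,  46.8])]
[[172 171 171 ... 170 170 170]
 [171 172 172 ... 171 171 170]
 [171 171 172 ... 171 171 171]
 ...
 [176 176 176 ... 175 175 175]
 [176 176 176 ... 175 175 175]
 [176 176 176 ... 175 175 175]]
```

Run:
```python
from h import *
import pickle
from scipy.optimize import least_squares
o=pickle.load(open('avg.pkl','rb'))
for n,d in o.items():
    P=pts(d); x,y,z=P[...,0],P[...,1],P[...,2]
    m=(x>.4)&(x<.6)&(y>.22)&(y<.37)&(z>.006)&(z<.06); Q=P[m]
    p=np.array([.495,.292,np.radians(26.)])
    for it in range(3):
        e=np.array([np.cos(p[2]),np.sin(p[2])]); s=(Q[:,:2]-p[:2])@e
        lo,hi=np.percentile(s,[.5,99.5]); 
        B=Q[(s>hi-.115)&(s<hi-.028)]
        def f(q):
            nn=np.array([-np.sin(q[2]),np.cos(q[2])]); t=(B[:,:2]-q[:2])@nn
            return np.hypot(t,B[:,2]-q[3])-.011
        r=least_squares(f,[*p,.013],loss='soft_l1',f_scale=.002,x_scale=[.01,.01,.1,.01]); q=r.x
        e=np.array([np.cos(q[2]),np.sin(q[2])]); s=(Q[:,:2]-q[:2])@e; lo,hi=s.min(),s.max()
        p=q[:3]
    g=d['color'][m].mean(-1)
    # head boundary: brightness along s
    print(n,'yaw',np.degrees(q[2]),'zc',q[3],'rms',np.sqrt(np.mean(f(q)**2)),'s range',lo,hi,'mid by boot',q[:2]+e*(hi-.072),'mid by len',q[:2]+e*((lo+hi)/2+.013))
    for a in np.arange(lo,hi,.008):
        k=(s>=a)&(s<a+.008); t=(Q[k,:2]-q[:2])@np.array([-e[1],e[0]]); print(round((a+.004-(hi-.072))*1e3),int(g[k].mean()),'t',(np.percentile(t,[2,98])*1e3).round(1),'z',(Q[k,2].max()*1e3).round(1))
```

```text
top yaw 30.28386747634201 zc 0.012327311762116482 rms 0.0007731077678304059 s range -19.186074082084282 -19.01585768532853 mid by boot [0.49925669 0.29712747] mid by len [0.49916326 0.2970729 ]
-94 69 t [-9.5  6.9] z 22.2
-86 67 t [-9.1  7.6] z 21.5
-78 116 t [-13.8  22.1] z 26.7
-70 129 t [-14.1  22.6] z 27.1
-62 130 t [-14.   23.5] z 27.0
-54 124 t [-14.1  22.1] z 28.0
-46 100 t [-11.1  10.3] z 26.4
-38 50 t [-10.5   8.5] z 24.1
-30 53 t [-11.1   8.4] z 23.6
-22 50 t [-10.    8.9] z 24.1
-14 51 t [-10.5   9.6] z 23.9
-6 52 t [-10.2  10.2] z 24.9
2 52 t [-10.5   9.2] z 24.7
10 51 t [-10.5   9. ] z 24.9
18 52 t [-11.    8.9] z 23.4
26 50 t [-10.7   9.3] z 24.3
34 49 t [-10.4   8.1] z 24.4
42 50 t [-10.3   9.6] z 23.8
50 48 t [-11.3   9.3] z 25.0
58 50 t [-12.3  11.1] z 27.4
66 56 t [-12.8  10.1] z 26.4
74 91 t [-6.7  9.2] z 24.7
scene yaw 30.40607264404682 zc 0.013848679082972803 rms 0.0005977955470050046 s range -27.446230708570592 -27.27456511285307 mid by boot [0.4989956  0.29901383] mid by len [0.49827735 0.29859233]
-96 64 t [-9.9  6.9] z 23.0
-88 42 t [-10.5   6.2] z 23.6
-80 89 t [-14.8   9.5] z 27.3
-72 93 t [-14.9   9.3] z 28.3
-64 92 t [-14.9  10.6] z 27.9
-56 96 t [-14.9  11.4] z 27.3
-48 87 t [-13.    6.7] z 26.3
-40 35 t [-11.3   2.2] z 24.8
-32 30 t [-11.6   4.6] z 25.4
-24 28 t [-10.9   3.8] z 24.8
-16 31 t [-12.    3.2] z 25.5
-8 28 t [-11.6   3.5] z 25.0
0 31 t [-11.4   2.1] z 25.1
8 30 t [-11.    1.8] z 25.7
16 31 t [-11.3   4.1] z 25.3
24 30 t [-11.4   5.2] z 25.8
32 30 t [-10.9   3. ] z 25.4
40 31 t [-10.9   2.3] z 25.3
48 29 t [-12.3   2.3] z 25.3
56 32 t [-13.1   4.1] z 26.7
64 32 t [-13.8   6.5] z 27.0
72 47 t [-11.1   6.1] z 25.9
```

Add to h.py:
```python
def to(x,y,z,yaw=None):
    s=observe(); Rm=R.from_euler('xyz',s['tool_rot']); p=s['tool_pos']
    print('t',round(s['time'],2),'pos',p.round(4),'rot',s['tool_rot'].round(4),'op',round(s['opening'],4),'F',s['contact_force'].round(2),'q6',s['qpos'][5].round(2))
    print('shift tool',Rm.inv().apply(np.array([x,y,z])-p).round(4))
    if yaw is not None:
        T=R.from_euler('xyz',[np.pi,0,yaw]); print('rotvec',(Rm.inv()*T).as_rotvec().round(4),'tilt fix at same yaw')
```

```text
(no output)
```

Call:
send_rows --pt "-0.0345 -0.0097 0 0 0 0 0" --pt "-0.0345 -0.0097 0 0 0 0 0" --pt "-0.0345 -0.0097 0 0 0 0 0" --pt "-0.0345 -0.0097 0 0 0 0 0" --pt "-0.0345 -0.0097 0 0 0 0 0" --newtons 40

```text
time: 1.32
tool_pos: [0.2819, 0.421, 0.2026]
tool_rot: [3.141, 0.0, 2.902]
contact_force: [0.2, 0.8, -0.3]
opening: 0.0919
```

Call:
send_rows --pt "-0.0345 -0.0097 0 0 0 0 0" --pt "-0.0345 -0.0097 0 0 0 0 0" --pt "-0.0345 -0.0097 0 0 0 0 0" --pt "-0.0345 -0.0097 0 0 0 0 0" --pt "-0.0345 -0.0097 0 0 0 0 0"

```text
time: 1.73
tool_pos: [0.4382, 0.3327, 0.2026]
tool_rot: [3.141, 0.0, 2.902]
contact_force: [0.6, 1.1, -0.0]
opening: 0.0917
```

Call:
send_rows --pt "-0.0345 -0.0097 0 0 0 0 0" --pt "-0.0345 -0.0097 0 0 0 0 0" --pt "0 0 0 0 0 -0.11 0" --pt "0 0 0 0 0 -0.11 0" --pt "0 0 0 0 0 -0.11 0"

```text
time: 2.15
tool_pos: [0.4998, 0.2979, 0.202]
tool_rot: [3.142, -0.001, -3.048]
contact_force: [-0.4, -0.2, -0.6]
opening: 0.0917
```

Call:
send_rows --pt "0 0 0 0 0 -0.11 0" --pt "0 0 0 0 0 -0.11 0" --pt "0 0 0 0 0 -0.11 0" --pt "0 0 0 0 0 -0.11 0" --pt "0 0 0 0 0 0 0"

```text
time: 2.57
tool_pos: [0.4992, 0.2986, 0.2024]
tool_rot: [3.142, 0.0, -2.608]
contact_force: [-1.4, -0.0, 0.1]
opening: 0.0916
```

```bash
python3 -c "
from h import *
to(.499,.298,.10,np.radians(210.35))"
```

```text
t 2.57 pos [0.4992 0.2986 0.2024] rot [ 3.1416  0.     -2.6075] op 0.0916 F [-1.42 -0.02  0.1 ] q6 -1.7
shift tool [ 0.0005 -0.0004  0.1024]
rotvec [0.     0.     0.0044] tilt fix at same yaw
```

Call:
send_rows --pt "0 0 0.04 0 0 0.004 0" --pt "0 0 0.04 0 0 0 0" --pt "0 0 0.04 0 0 0 0" --pt "0 0 0.035 0 0 0 0" --pt "0 0 0.02 0 0 0 0"

```text
time: 2.98
tool_pos: [0.497, 0.2976, 0.0234]
tool_rot: [3.141, -0.005, -2.619]
contact_force: [-1.7, 0.2, 0.3]
opening: 0.0916
```

Call:
send_rows --pt "0 0 0.015 0 0 0 0" --pt "0 0 0.007 0 0 0 0" --pt "0 0 0 0 0 0 0.6" --pt "0 0 0 0 0 0 1" --pt "0 0 0 0 0 0 1"

```text
time: 3.4
tool_pos: [0.5001, 0.299, 0.0068]
tool_rot: [-3.141, 0.003, -2.616]
contact_force: [-0.2, -0.3, 0.5]
opening: 0.0763
```

Call:
send_rows --pt "0 0 0 0 0 0 1" --pt "0 0 0 0 0 0 1" --pt "0 0 0 0 0 0 1" --pt "0 0 0 0 0 0 1" --pt "0 0 0 0 0 0 1"

```text
time: 3.82
tool_pos: [0.4993, 0.2987, 0.0057]
tool_rot: [-3.142, 0.001, -2.615]
contact_force: [0.2, 0.3, -0.3]
opening: 0.0428
```

Call:
send_rows --pt "0 0 0 0 0 0 1" --pt "0 0 0 0 0 0 1" --pt "0 0 0 0 0 0 1" --pt "0 0 0 0 0 0 1" --pt "0 0 0 0 0 0 1"

```text
time: 4.23
tool_pos: [0.4992, 0.2986, 0.0054]
tool_rot: [3.142, 0.0, -2.615]
contact_force: [0.2, -0.5, 0.6]
opening: 0.0096
```

Call:
send_rows --pt "0 0 0 0 0 0 1" --pt "0 0 -0.01 0 0 0 1" --pt "0 0 -0.03 0 0 0 1" --pt "0 0 -0.04 0 0 0 1" --pt "0 0 -0.04 0 0 0 1"

```text
time: 4.65
tool_pos: [0.4984, 0.2983, 0.1268]
tool_rot: [3.141, -0.002, -2.615]
contact_force: [1.0, 0.4, -0.3]
opening: 0.0001
```

Call:
send_rows --pt "0 0 -0.03 0 0 0 1" --pt "0 0 -0.02 0 0 0.11 1" --pt "0 0 0 0 0 0.11 1" --pt "0 0 0 0 0 0.11 1" --pt "0 0 0 0 0 0.11 1"

```text
time: 5.07
tool_pos: [0.4993, 0.2987, 0.177]
tool_rot: [3.141, 0.002, -3.061]
contact_force: [0.0, -0.5, 0.1]
opening: 0.0004
```

Call:
send_rows --pt "0 0 0 0 0 0.11 1" --pt "0 0 0 0 0 0.107 1" --pt "0 0 0 0 0 0 1" --pt "0 0 0 0 0 0 1" --pt "0 0 0 0 0 0 1"

```text
time: 5.48
tool_pos: [0.4992, 0.2986, 0.1758]
tool_rot: [3.141, 0.0, 3.014]
contact_force: [-0.1, -0.2, 0.8]
opening: 0.0009
```

Run:
```python
from h import *
to(.5753,.0490,.19,np.radians(172.45))
S=cam('scene');T=cam('top')
save('g1.png',np.hstack([cv2.resize(S['color'],(400,300)),cv2.resize(T['color'],(400,300))]))
```

```text
t 5.48 pos [0.4992 0.2986 0.1758] rot [3.1413e+00 4.0000e-04 3.0139e+00] op 0.0009 F [-0.14 -0.21  0.81] q6 -1.04
shift tool [-0.1073 -0.2379 -0.0142]
rotvec [0.0003 0.0004 0.0041] tilt fix at same yaw
```

View pics/g1.png

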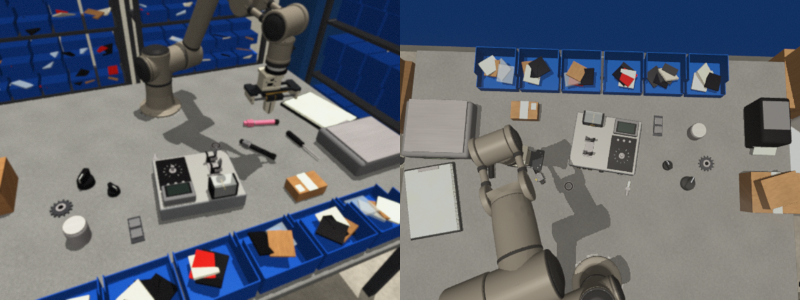

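Run:
```python
from h import *
S=cam('scene');T=cam('top')
a=cv2.resize(S['color'][60:270,330:610],(400,300)); b=cv2.resize(T['color'][200:380,130:370],(400,300))
save('g2.png',np.hstack([a,b]))
P=pts(S);x,y,z=P[...,0],P[...,1],P[...,2]
Q=P[(x>.38)&(x<.62)&(y>.18)&(y<.4)&(z>.01)&(z<.05)]; print(len(Q),cv2.minAreaRect(Q[:,:2].astype(np.float32)),Q[:,2].max())
```

```text
538 ((0.4887826144695282, 0.29102128744125366), (0.17002776265144348, 0.029209628701210022), 30.41114044189453) 0.03012859822768632
```

View pics/g2.png

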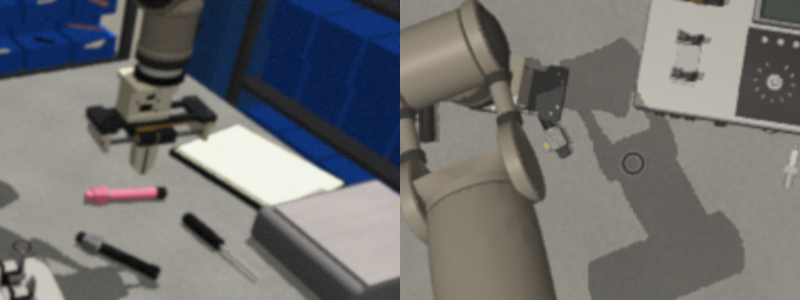

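Run:
```python
from h import *
S=cam('scene')
for z in (.176,.195,.1,0,.013):
    p=np.linalg.inv(S['T'])@np.array([.4992,.2986,z,1]); print(z,(p[:2]/p[2]*S['f']+[S['cx'],S['cy']]).round(1))
print(pts(S)[172:178,424:434,:].round(3)[::2,::2])
```

```text
0.176 [425.5 189. ]
0.195 [426.8 182.3]
0.1 [420.5 214.4]
0 [414.5 244.5]
0.013 [415.3 240.8]
[[[0.508 0.279 0.233]
  [0.506 0.285 0.23 ]
  [0.509 0.289 0.231]
  [0.505 0.297 0.227]
  [0.511 0.299 0.23 ]]

 [[0.505 0.282 0.225]
  [0.507 0.286 0.225]
  [0.505 0.293 0.223]
  [0.508 0.297 0.223]
  [0.508 0.302 0.223]]

 [[0.508 0.281 0.222]
  [0.506 0.288 0.219]
  [0.507 0.293 0.218]
  [0.508 0.297 0.218]
  [0.509 0.302 0.218]]]
```

Run:
```python
from h import *
S=cam('scene');P=pts(S);x,y,z=P[...,0],P[...,1],P[...,2]
m=(abs(x-.5)<.06)&(abs(y-.299)<.08)&(z>.1)
for a in np.arange(.15,.30,.01):
    k=m&(z>=a)&(z<a+.01); 
    if k.sum(): print(round(a,3),k.sum(),'x',x[k].min().round(3),x[k].max().round(3),'y',y[k].min().round(3),y[k].max().round(3))
im=cv2.resize(S['color'][100:220,350:510],(800,600),interpolation=cv2.INTER_CUBIC); save('g3.png',im)
```

```text
0.2 22 x 0.505 0.512 y 0.286 0.308
0.21 59 x 0.485 0.514 y 0.28 0.315
0.22 66 x 0.487 0.514 y 0.279 0.315
0.23 65 x 0.488 0.512 y 0.278 0.316
0.24 74 x 0.485 0.513 y 0.278 0.315
0.25 33 x 0.497 0.513 y 0.277 0.316
0.26 23 x 0.482 0.544 y 0.268 0.379
0.27 198 x 0.478 0.547 y 0.221 0.379
0.28 325 x 0.477 0.547 y 0.221 0.379
0.29 189 x 0.483 0.547 y 0.22 0.379
```

View pics/g3.png

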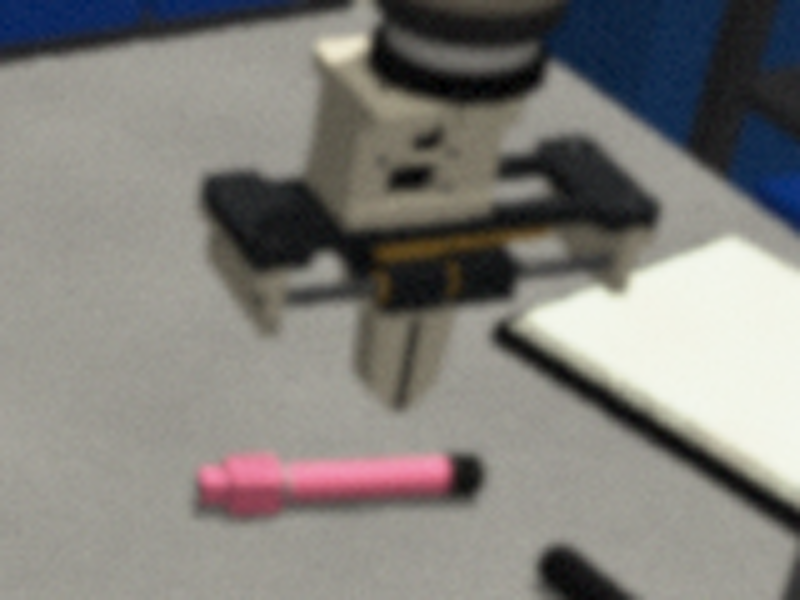

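Run:
```python
from h import *
print([ (a,getattr(robot,a)) for a in dir(robot) if not a.startswith('_')])
for n in ('scene','top'):
    d=cam(n);P=pts(d);x,y,z=P[...,0],P[...,1],P[...,2]
    m=(abs(x-.5)<.03)&(abs(y-.299)<.03)&(z>.1); print(n,np.sort(z[m])[:10].round(4),m.sum())
```

```text
[('IKError', <class 'cell.IKError'>), ('grasp_offset', -0.0188)]
scene [0.2017 0.2018 0.2022 0.2028 0.2029 0.2038 0.2043 0.2044 0.2046 0.2053] 1952
top [0.4109 0.4126 0.4139 0.4179 0.4203 0.4252 0.4307 0.431  0.4338 0.434 ] 1264
```

Run:
```python
from h import *
import pickle
o=pickle.load(open('avg.pkl','rb'))
for n,d in o.items():
    P=pts(d);x,y,z=P[...,0],P[...,1],P[...,2]
    m=(abs(x-.1245)<.06)&(abs(y-.51)<.12)&(z>.1)&(d['range_z']>0)
    print(n,m.sum(),np.sort(z[m])[:12].round(4))
    for a in np.arange(.19,.32,.01):
        k=m&(z>=a)&(z<a+.01)
        if k.sum(): print(round(a,3),k.sum(),'x',x[k].min().round(3),x[k].max().round(3),'y',y[k].min().round(3),y[k].max().round(3))
```

```text
top 6102 [0.1116 0.1144 0.1398 0.1407 0.1476 0.1816 0.1818 0.1823 0.1926 0.2259
 0.2273 0.2279]
0.19 1 x 0.124 0.124 y 0.566 0.566
0.22 4 x 0.143 0.147 y 0.552 0.555
0.23 14 x 0.132 0.149 y 0.551 0.563
0.24 6 x 0.119 0.149 y 0.493 0.564
0.25 3 x 0.139 0.142 y 0.552 0.552
0.26 6 x 0.13 0.146 y 0.493 0.556
0.27 10 x 0.141 0.149 y 0.531 0.562
0.28 2 x 0.151 0.157 y 0.534 0.557
0.29 45 x 0.073 0.18 y 0.416 0.584
0.3 250 x 0.072 0.18 y 0.416 0.583
0.31 262 x 0.072 0.182 y 0.41 0.591
scene 3212 [0.2286 0.2306 0.2306 0.2309 0.232  0.2321 0.2321 0.2326 0.2331 0.2333
 0.2335 0.2341]
0.22 1 x 0.144 0.144 y 0.555 0.555
0.23 30 x 0.119 0.148 y 0.45 0.564
0.24 48 x 0.106 0.149 y 0.446 0.567
0.25 54 x 0.103 0.15 y 0.446 0.569
0.26 58 x 0.101 0.15 y 0.445 0.568
0.27 55 x 0.099 0.149 y 0.444 0.57
0.28 46 x 0.107 0.151 y 0.442 0.57
0.29 54 x 0.073 0.179 y 0.417 0.584
0.3 214 x 0.069 0.18 y 0.417 0.585
0.31 207 x 0.075 0.181 y 0.411 0.588
```

Call:
send_rows --pt "0 0 0 0 0 -0.11 0" --pt "0 0 0 0 0 -0.11 0" --pt "0 0 0 0 0 -0.11 0" --pt "0 0 0 0 0 -0.11 0" --pt "0 0 0 0 0 -0.11 0"

```text
time: 6.3
tool_pos: [0.4992, 0.2986, 0.1754]
tool_rot: [3.142, 0.0, -2.717]
contact_force: [0.6, -0.6, 0.0]
opening: 0.0291
```

Call:
send_rows --pt "0 0 0 0 0 -0.107 0" --pt "0 0 0 0 0 0 0" --pt "0 0 0 0 0 0 0" --pt "0 0 0 0 0 0 0" --pt "0 0 0 0 0 0 0"

```text
time: 6.72
tool_pos: [0.4992, 0.2986, 0.1754]
tool_rot: [3.142, 0.0, -2.617]
contact_force: [0.3, 1.0, -0.2]
opening: 0.0622
```

Call:
send_rows --pt "0 0 0.035 0 0 0 0" --pt "0 0 0.04 0 0 0 0" --pt "0 0 0.04 0 0 0 0" --pt "0 0 0.035 0 0 0 0" --pt "0 0 0 0 0 0 0"

```text
time: 7.13
tool_pos: [0.4945, 0.2965, 0.0187]
tool_rot: [3.14, -0.013, -2.617]
contact_force: [-0.8, -0.8, -0.1]
opening: 0.0909
```

Run:
```python
from h import *
to(.499,.298,.0,np.radians(210.35))
S=cam('scene');P=pts(S);x,y,z=P[...,0],P[...,1],P[...,2]
m=(abs(x-.5)<.09)&(abs(y-.299)<.09)&(z>.03)
print(np.sort(z[m])[:12].round(4))
save('g4.png',cv2.resize(S['color'][120:300,310:550],(800,600),interpolation=cv2.INTER_CUBIC))
```

```text
t 7.13 pos [0.4945 0.2965 0.0187] rot [ 3.14   -0.0129 -2.6169] op 0.0909 F [-0.81 -0.8  -0.12] q6 -1.69
shift tool [-0.0049 -0.001   0.0186]
rotvec [ 0.0016 -0.0129 -0.005 ] tilt fix at same yaw
[0.0317 0.045  0.0452 0.046  0.047  0.0472 0.0478 0.0482 0.0485 0.0492
 0.0497 0.0503]
```

View pics/g4.png

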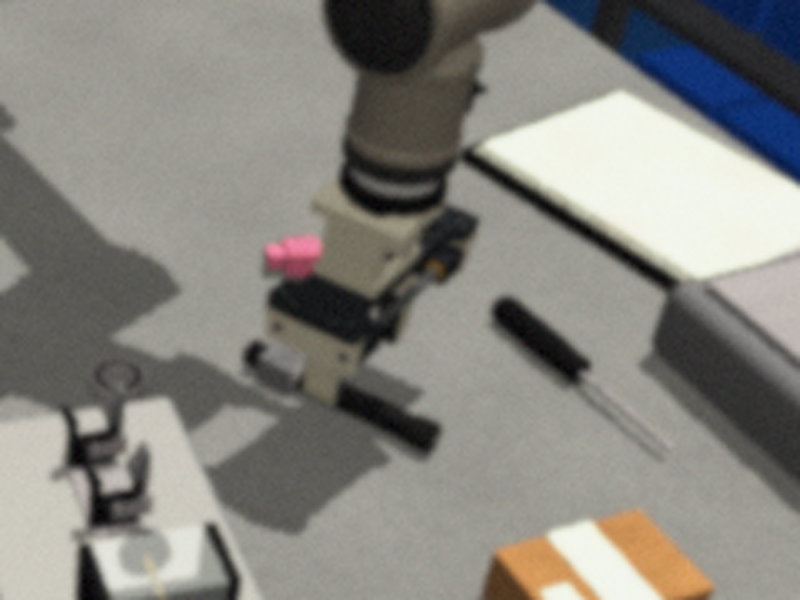

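Call:
send_rows --pt "0 0 0.01 0 0 0 0" --pt "0 0 0.01 0 0 0 0" --pt "0 0 0.01 0 0 0 0" --pt "0 0 0 0 0 0 0" --pt "0 0 0 0 0 0 0"

```text
time: 7.6
tool_pos: [0.4992, 0.2986, -0.0044]
tool_rot: [3.142, 0.0, -2.615]
contact_force: [-0.6, 0.6, 0.0]
opening: 0.092
```

Run:
```python
from h import *
to(.499,.298,.0,np.radians(210.35))
S=cam('scene');P=pts(S);x,y,z=P[...,0],P[...,1],P[...,2]
e=np.array([np.cos(np.radians(30.35)),np.sin(np.radians(30.35))]); s=(x-.499)*e[0]+(y-.298)*e[1]; t=-(x-.499)*e[1]+(y-.298)*e[0]
m=(abs(s)<.03)&(abs(t+.055)<.025)&(z>.005)
print(np.sort(z[m])[:12].round(4), 't',np.percentile(t[m],[2,98]),'s',np.percentile(s[m],[2,98]))
```

```text
t 7.6 pos [ 0.4992  0.2986 -0.0044] rot [ 3.1415e+00  1.0000e-04 -2.6155e+00] op 0.092 F [-0.6   0.61  0.05] q6 -1.69
shift tool [ 0.0005 -0.0004 -0.0044]
rotvec [ 0.0001  0.0001 -0.0036] tilt fix at same yaw
[0.0056 0.0056 0.0249 0.0287 0.0295 0.0304 0.0332 0.0334 0.0337 0.0338
 0.034  0.0344] t [-0.07285273 -0.03096261] s [-0.02723166  0.02783367]
```

Call:
send_rows --pt "0 0 0.007 0 0 0 0" --pt "0 0 0.005 0 0 0 0" --pt "0 0 0.002 0 0 0 0" --pt "0 0 0 0 0 0 0"

```text
time: 7.98
tool_pos: [0.4987, 0.2984, -0.0193]
tool_rot: [3.141, -0.001, -2.615]
contact_force: [-0.8, -0.2, -0.9]
opening: 0.0915
```

Call:
send_rows --pt "0 0 0.002 0 0 0 0" --pt "0 0 0 0 0 0 0.5" --pt "0 0 0 0 0 0 1" --pt "0 0 0 0 0 0 1" --pt "0 0 0 0 0 0 1"

```text
time: 8.4
tool_pos: [0.4993, 0.2987, -0.0204]
tool_rot: [3.142, 0.0, -2.615]
contact_force: [-0.3, 0.2, -0.2]
opening: 0.0695
```

Call:
send_rows --pt "0 0 0 0 0 0 1" --pt "0 0 0 0 0 0 1" --pt "0 0 0 0 0 0 1" --pt "0 0 0 0 0 0 1" --pt "0 0 0 0 0 0 1"

```text
time: 8.82
tool_pos: [0.4992, 0.2986, -0.0206]
tool_rot: [3.142, 0.0, -2.615]
contact_force: [0.3, 0.6, 0.4]
opening: 0.0365
```

Call:
send_rows --pt "0 0 0 0 0 0 1" --pt "0 0 0 0 0 0 1" --pt "0 0 0 0 0 0 1" --pt "0 0 0 0 0 0 1" --pt "0 0 0 0 0 0 1"

```text
time: 9.23
tool_pos: [0.4992, 0.2986, -0.0205]
tool_rot: [3.142, 0.0, -2.615]
contact_force: [0.6, 0.1, 0.4]
opening: 0.0207
```

Call:
send_rows --pt "0 0 0 0 0 0 0.6" --pt "0 0 0 0 0 0 0.6" --pt "0 0 0.003 0 0 0 0.6" --pt "0 0 0 0 0 0 0.6" --pt "0 0 0 0 0 0 0.6"

```text
time: 9.65
tool_pos: [0.499, 0.2986, -0.0238]
tool_rot: [3.141, -0.0, -2.615]
contact_force: [0.3, 0.3, -0.6]
opening: 0.0363
```

Run:
```python
from h import *
to(.499,.298,.0,np.radians(210.35))
S=cam('scene')
save('g5.png',cv2.resize(S['color'][160:280,350:510],(800,600),interpolation=cv2.INTER_CUBIC))
```

```text
t 9.65 pos [ 0.499   0.2986 -0.0238] rot [ 3.1415e+00 -3.0000e-04 -2.6154e+00] op 0.0363 F [ 0.25  0.32 -0.59] q6 -1.69
shift tool [ 0.0003 -0.0005 -0.0238]
rotvec [ 0.0001 -0.0003 -0.0035] tilt fix at same yaw
```

View pics/g5.png

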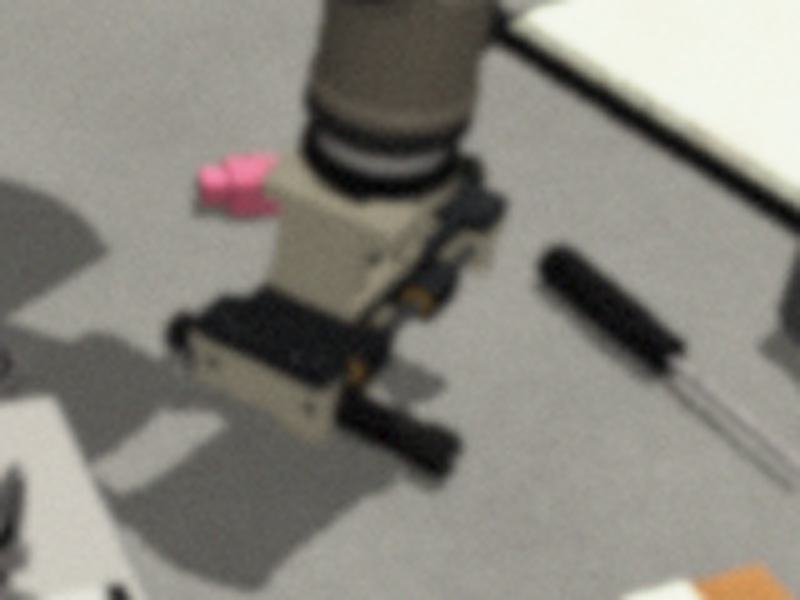

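Call:
send_rows --pt "0 0 0 0 0 0 1" --pt "0 0 0 0 0 0 1" --pt "0 0 0 0 0 0 1" --pt "0 0 0 0 0 0 1" --pt "0 0 0 0 0 0 1" --newtons 50

```text
time: 10.12
tool_pos: [0.4992, 0.2986, -0.0236]
tool_rot: [3.142, 0.0, -2.615]
contact_force: [-0.6, -0.6, 0.6]
opening: 0.0205
```

Call:
send_rows --pt "0 0 0 0 0 0 1" --pt "0 0 -0.01 0 0 0 1" --pt "0 0 -0.02 0 0 0 1" --pt "0 0 0 0 0 0 1" --pt "0 0 0 0 0 0 1"

```text
time: 10.53
tool_pos: [0.5001, 0.299, 0.0077]
tool_rot: [-3.141, 0.003, -2.615]
contact_force: [-0.6, 0.2, -1.0]
opening: 0.0206
```

Run:
```python
from h import *
to(.499,.298,.0,np.radians(210.35))
S=cam('scene')
save('g6.png',cv2.resize(S['color'][160:280,350:510],(800,600),interpolation=cv2.INTER_CUBIC))
```

```text
t 10.53 pos [0.5001 0.299  0.0077] rot [-3.1413e+00  2.9000e-03 -2.6154e+00] op 0.0206 F [-0.62  0.16 -1.01] q6 -1.69
shift tool [ 0.0015 -0.0003  0.0077]
rotvec [-0.0003  0.0029 -0.0035] tilt fix at same yaw
```

View pics/g6.png

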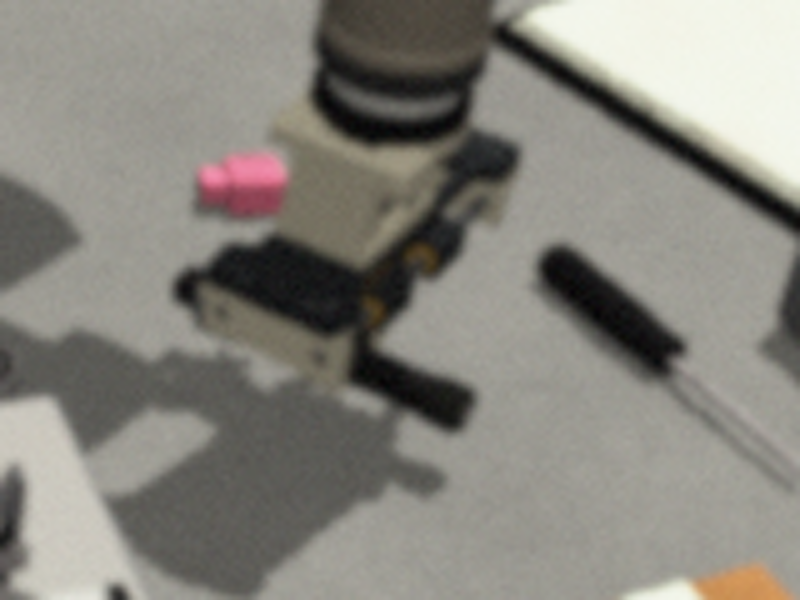

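Call:
send_rows --pt "0 0 -0.035 0 0 0 1" --pt "0 0 -0.04 0 0 0 1" --pt "0 0 -0.04 0 0 0 1" --pt "0 0 -0.03 0 0 0.11 1" --pt "0 0 0 0 0 0.11 1"

```text
time: 11.0
tool_pos: [0.5021, 0.2999, 0.1578]
tool_rot: [3.14, 0.011, -2.84]
contact_force: [0.9, 0.6, -1.2]
opening: 0.0207
```

Call:
send_rows --pt "0 0 0 0 0 0.11 1" --pt "0 0 0 0 0 0.11 1" --pt "0 0 0 0 0 0.11 1" --pt "0 0 0 0 0 0.11 1" --pt "0 0 0 0 0 0 1"

```text
time: 11.42
tool_pos: [0.4986, 0.2984, 0.1503]
tool_rot: [-3.141, -0.002, 3.004]
contact_force: [-0.2, 0.0, -1.2]
opening: 0.0204
```

Run:
```python
from h import *
to(.5753,.049,.15,np.radians(172.45))
```

```text
t 11.42 pos [0.4986 0.2984 0.1503] rot [-3.1407e+00 -1.7000e-03  3.0039e+00] op 0.0204 F [-0.19  0.03 -1.16] q6 -1.03
shift tool [-0.1102 -0.2365  0.0004]
rotvec [-0.0009 -0.0017 -0.0059] tilt fix at same yaw
```

Move over the cradle (-0.110, -0.2365 in tool axes, 8 rows).

Call:
send_rows --pt "-0.012 -0.025 0 0 0 0 1" --pt "-0.0145 -0.0315 0 0 0 0 1" --pt "-0.0145 -0.0315 0 0 0 0 1" --pt "-0.0145 -0.0315 0 0 0 0 1" --pt "-0.0145 -0.0315 0 0 0 0 1"

```text
time: 11.83
tool_pos: [0.5482, 0.1381, 0.1507]
tool_rot: [-3.141, -0.001, 3.012]
contact_force: [-0.3, 0.2, -1.5]
opening: 0.0208
```

Call:
send_rows --pt "-0.0145 -0.0315 0 0 0 -0.003 1" --pt "-0.0145 -0.0315 0 0 0 0 1" --pt "-0.0105 -0.0225 0 0 0 0 1" --pt "0 0 0 0 0 0 1" --pt "0 0 0 0 0 0 1"

```text
time: 12.25
tool_pos: [0.5762, 0.0484, 0.1505]
tool_rot: [3.141, -0.001, 3.011]
contact_force: [0.6, -0.3, -1.0]
opening: 0.0209
```

Run:
```python
from h import *
to(.5753,.049,.15,np.radians(172.45))
S=cam('scene');T=cam('top')
save('g7.png',np.hstack([cv2.resize(S['color'][150:300,240:440],(400,300)),cv2.resize(T['color'][160:310,220:420],(400,300))]))
C=np.array([.5961,-.0224]); a=np.radians(-7.55); Rt=np.array([[np.cos(a),np.sin(a)],[-np.sin(a),np.cos(a)]])
P=pts(S);X=(P[...,:2]-C)@Rt.T-[-.03,.068]; z=P[...,2]; s,t=X[...,0],X[...,1]
m=(abs(t)<.03)&(s>-.12)&(s<.1)&(z>.145)&(z<.25)
for q in np.arange(-.1,.085,.008):
    k=m&(s>=q)&(s<q+.008)
    if k.sum(): print(round(q+.004,3),k.sum(),'t',t[k].min().round(3),t[k].max().round(3),'z',z[k].min().round(3),z[k].max().round(3))
```

```text
t 12.25 pos [0.5762 0.0484 0.1505] rot [ 3.1414e+00 -1.5000e-03  3.0108e+00] op 0.0209 F [ 0.65 -0.28 -1.  ] q6 -1.49
shift tool [0.001  0.0005 0.0005]
rotvec [ 0.0002 -0.0015  0.001 ] tilt fix at same yaw
-0.072 2 t 0.019 0.023 z 0.184 0.187
-0.056 4 t 0.016 0.023 z 0.18 0.185
-0.024 5 t -0.0 0.007 z 0.197 0.198
-0.016 13 t -0.003 0.008 z 0.196 0.199
-0.008 41 t -0.029 0.013 z 0.192 0.243
0.0 51 t -0.03 0.014 z 0.191 0.249
0.008 308 t -0.03 0.028 z 0.175 0.248
0.016 54 t -0.028 0.026 z 0.187 0.24
0.024 25 t -0.011 0.013 z 0.185 0.245
0.032 54 t -0.029 0.028 z 0.187 0.25
0.04 37 t -0.021 0.025 z 0.189 0.249
0.048 26 t -0.011 0.013 z 0.185 0.2
0.056 31 t -0.013 0.01 z 0.188 0.202
0.064 38 t -0.013 0.012 z 0.186 0.202
0.072 92 t -0.012 0.012 z 0.178 0.201
```

View pics/g7.png

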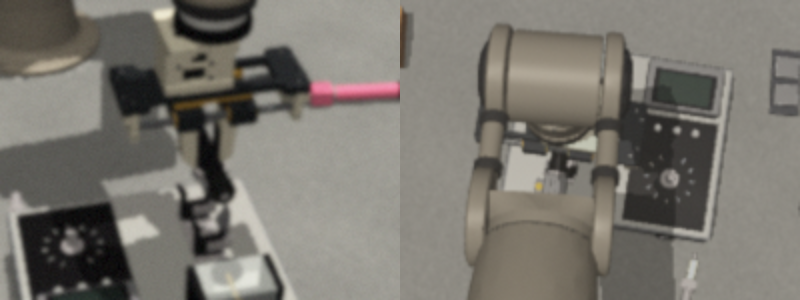

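Call:
send_rows --pt "0.001 0.0005 0.015 0 0 0 1" --pt "0 0 0.02 0 0 0 1" --pt "0 0 0.01 0 0 0 1" --pt "0 0 0.005 0 0 0 1" --pt "0 0 0 0 0 0 1" --newtons 60

```text
time: 12.77
tool_pos: [0.5745, 0.0512, 0.1003]
tool_rot: [-3.142, -0.003, 3.013]
contact_force: [-0.1, -0.0, -1.5]
opening: 0.0208
```

Call:
send_rows --pt "0 0 0.004 0 0 0 1" --pt "0 0 0.004 0 0 0 1" --pt "0 0 0.004 0 0 0 1" --pt "0 0 0 0 0 0 1" --pt "0 0 0 0 0 0 1"

```text
time: 13.18
tool_pos: [0.5754, 0.0503, 0.0894]
tool_rot: [3.142, -0.0, 3.011]
contact_force: [-0.1, 0.3, -1.5]
opening: 0.0206
```

Call:
send_rows --pt "0 -0.0015 0.002 0 0 0 1" --pt "0 0 0.003 0 0 0 1" --pt "0 0 0.003 0 0 0 1" --pt "0 0 0 0 0 0 1" --pt "0 0 0 0 0 0 1"

```text
time: 13.6
tool_pos: [0.576, 0.0469, 0.0819]
tool_rot: [-3.139, 0.002, 3.011]
contact_force: [-0.5, -6.9, 1.0]
opening: 0.0205
```

Call:
send_rows --pt "0 0 0.003 0 0 0 1" --pt "0 0 0.003 0 0 0 1" --pt "0 0 0.003 0 0 0 1" --pt "0 0 0 0 0 0 1" --pt "0 0 0 0 0 0 1"

```text
time: 14.02
tool_pos: [0.5774, 0.0479, 0.0746]
tool_rot: [-3.141, 0.006, 3.01]
contact_force: [1.0, -4.2, 9.0]
opening: 0.0205
```

Call:
send_rows --pt "0 0 0.003 0 0 0 1" --pt "0 0 0.003 0 0 0 1" --pt "0 0 0.003 0 0 0 1" --pt "0 0 0 0 0 0 1" --pt "0 0 0 0 0 0 1"

```text
time: 14.43
tool_pos: [0.5761, 0.0486, 0.0643]
tool_rot: [3.141, 0.002, 3.011]
contact_force: [0.1, -0.1, 6.7]
opening: 0.021
```

```bash
cat > jaw.py <<'E'
from h import *
import sys
to(.5753,.049,.0644,np.radians(172.45))
S=cam('scene')
save(sys.argv[1],cv2.resize(S['color'][215:305,305:425],(800,600),interpolation=cv2.INTER_CUBIC))
C=np.array([.5961,-.0224]); a=np.radians(-7.55); Rt=np.array([[np.cos(a),np.sin(a)],[-np.sin(a),np.cos(a)]])
P=pts(S);X=(P[...,:2]-C)@Rt.T-[-.03,.068]; z=P[...,2]-.101; s,t=X[...,0],X[...,1]
for lab,lo,hi in (('front jaw',-.038,-.022),('rear jaw',.022,.038)):
    k=(s>lo)&(s<hi)&(t>.003)&(t<.035)&(z>.012)&(z<.04); print(lab,k.sum(),'t at top',t[k&(z>.025)].mean().round(4),'nose t min',t[k].min().round(4),'zmax',z[k].max().round(4))
for q in np.arange(-.1,.085,.01):
    k=(abs(t)<.012)&(s>=q)&(s<q+.01)&(z>0)&(z<.03)
    if k.sum(): print(round(q+.005,3),k.sum(),'t',t[k].min().round(3),t[k].max().round(3),'z',np.percentile(z[k],90).round(3))
E
python3 jaw.py j1.png
```

```text
t 14.43 pos [0.5761 0.0486 0.0643] rot [3.1414e+00 2.4000e-03 3.0107e+00] op 0.021 F [ 0.13 -0.11  6.66] q6 -1.49
shift tool [ 0.0009  0.0003 -0.0001]
rotvec [0.0001 0.0024 0.0009] tilt fix at same yaw
front jaw 16 t at top 0.0167 nose t min 0.0077 zmax 0.0303
rear jaw 57 t at top 0.0172 nose t min 0.0047 zmax 0.0316
-0.055 1 t 0.011 0.011 z 0.011
-0.035 1 t 0.012 0.012 z 0.022
-0.025 9 t 0.007 0.012 z 0.015
-0.015 11 t -0.003 0.011 z 0.013
-0.005 33 t -0.006 0.011 z 0.023
0.005 49 t -0.011 0.012 z 0.025
0.015 31 t -0.011 0.008 z 0.013
0.025 33 t -0.011 0.011 z 0.014
0.035 49 t -0.011 0.012 z 0.016
0.045 31 t -0.012 0.008 z 0.012
0.055 32 t -0.012 0.012 z 0.013
0.065 48 t -0.011 0.011 z 0.013
0.075 37 t -0.011 0.01 z 0.01
0.085 2 t -0.004 -0.0 z 0.015
```

View pics/j1.png

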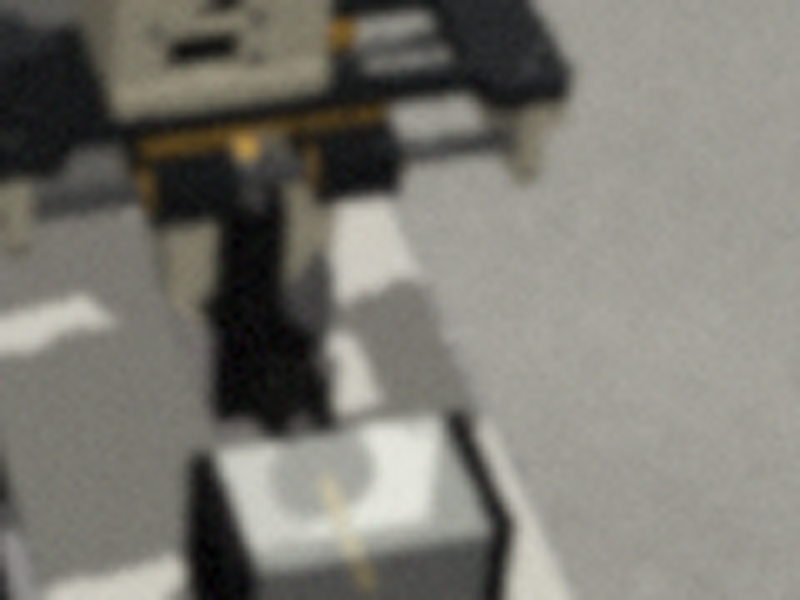

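Call:
send_rows --pt "0 0 0.0015 0 0 0 1" --pt "0 0 0 0 0 0 1" --pt "0 0 0 0 0 0 1"

```text
time: 14.73
tool_pos: [0.5762, 0.0486, 0.0642]
tool_rot: [3.142, 0.003, 3.011]
contact_force: [-3.9, -1.4, 16.7]
opening: 0.0203
```

Call:
send_rows --pt "0 0 -0.0015 0 0 0 0.3" --pt "0 0 0 0 0 0 0.3" --pt "0 0 0 0 0 0 0.3" --pt "0 0 0 0 0 0 0.3" --pt "0 0 0 0 0 0 0.3"

```text
time: 15.15
tool_pos: [0.5749, 0.0489, 0.0628]
tool_rot: [3.142, -0.001, 3.011]
contact_force: [0.4, -0.5, -0.7]
opening: 0.0491
```

Call:
send_rows --pt "0 0 -0.005 0 0 0 0.3" --pt "0 0 -0.03 0 0 0 0.3" --pt "0 0 -0.04 0 0 0 0.3" --pt "0 0 -0.04 0 0 0 0.3" --pt "0 0 -0.01 0 0 0 0.3"

```text
time: 15.57
tool_pos: [0.578, 0.0488, 0.1953]
tool_rot: [3.141, 0.01, 3.011]
contact_force: [1.0, 0.6, 0.6]
opening: 0.0642
```

```bash
python3 jaw.py j2.png
```

```text
t 15.57 pos [0.578  0.0488 0.1953] rot [3.1406 0.0104 3.0109] op 0.0642 F [1.02 0.59 0.61] q6 -1.49
shift tool [ 0.0041 -0.0002  0.1309]
rotvec [0.001  0.0104 0.0011] tilt fix at same yaw
front jaw 51 t at top 0.0175 nose t min 0.0061 zmax 0.0314
rear jaw 60 t at top 0.017 nose t min 0.007 zmax 0.0319
-0.095 17 t -0.01 0.008 z 0.01
-0.085 11 t -0.009 0.008 z 0.012
-0.075 25 t -0.012 0.012 z 0.015
-0.065 31 t -0.011 0.012 z 0.015
-0.055 37 t -0.012 0.012 z 0.015
-0.045 35 t -0.011 0.01 z 0.013
-0.035 29 t -0.011 0.012 z 0.016
-0.025 41 t -0.012 0.011 z 0.016
-0.015 31 t -0.011 0.008 z 0.013
-0.005 29 t -0.011 0.009 z 0.011
0.005 31 t -0.011 0.008 z 0.012
0.015 30 t -0.011 0.008 z 0.012
0.025 37 t -0.01 0.012 z 0.015
0.035 49 t -0.012 0.012 z 0.017
0.045 30 t -0.011 0.009 z 0.012
0.055 30 t -0.011 0.011 z 0.013
0.065 44 t -0.011 0.011 z 0.014
0.075 41 t -0.009 0.01 z 0.011
0.085 2 t -0.004 0.005 z 0.016
```

View pics/j2.png

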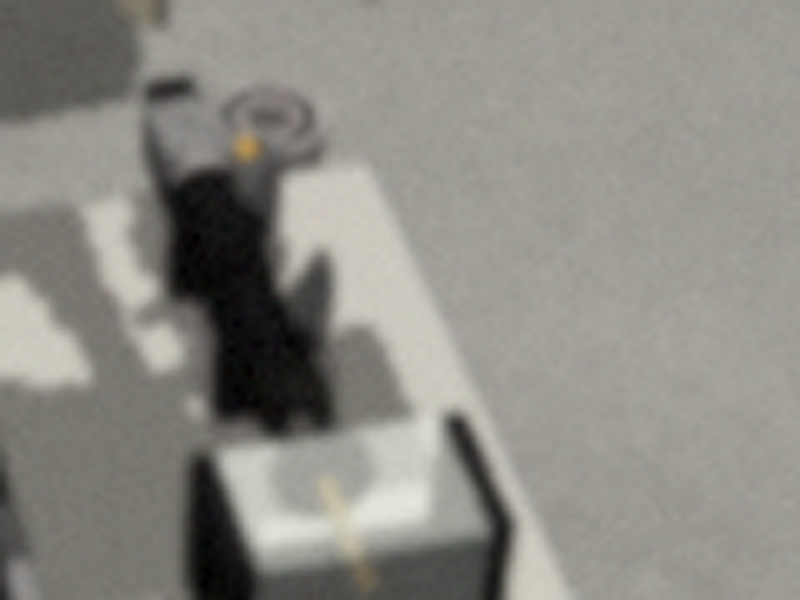

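Call:
send_rows --pt "0 0 0 0 0 -0.11 0.3" --pt "0.02 -0.03 0 0 0 -0.11 0.3" --pt "0.02 -0.035 0 0 0 -0.11 0.3" --pt "0 -0.035 0 0 0 -0.11 0.3" --pt "0 -0.03 0 0 0 -0.11 0.3"

```text
time: 16.03
tool_pos: [0.5523, -0.0818, 0.1879]
tool_rot: [3.141, -0.001, -2.717]
contact_force: [0.6, 0.1, -0.3]
opening: 0.0643
```

Run:
```python
from h import *
to(.5117,-.308,.17,np.radians(212.8))
S=cam('scene')
def at(d,u,v,z=0):
    D=d['T'][:3,:3]@np.array([(u-d['cx'])/d['f'],(v-d['cy'])/d['f'],1]); O=d['T'][:3,3]; return (O+D*(z-O[2])/D[2])[:2]
print((at(S,437,256)-[.5623,.3352])/.044)
```

```text
t 16.03 pos [ 0.5523 -0.0818  0.1879] rot [ 3.1408e+00 -1.4000e-03 -2.7169e+00] op 0.0643 F [ 0.57  0.13 -0.27] q6 -2.28
shift tool [ 0.1301 -0.1894  0.018 ]
rotvec [ 0.0009 -0.0014 -0.1478] tilt fix at same yaw
[-0.08075034 -0.10651493]
```

Call:
send_rows --pt "0.021 -0.03 0 0 0 0 0.3" --pt "0.023 -0.034 0 0 0 0 0.3" --pt "0.023 -0.034 0 0 0 0 0.3" --pt "0.023 -0.034 0 0 0 0 0.3" --pt "0.02 -0.03 0 0 0 0 0.3"

```text
time: 16.5
tool_pos: [0.5182, -0.275, 0.1874]
tool_rot: [3.14, -0.001, -2.723]
contact_force: [-0.3, 0.4, -0.5]
opening: 0.0646
```

Call:
send_rows --pt "0.02 -0.027 0 0 0 0 0.3" --pt "0 0 0 0 0 -0.074 0.3" --pt "0 0 0 0 0 -0.074 0.3" --pt "0 0 0 0 0 0 0.3" --pt "0 0 0 0 0 0 0.3"

```text
time: 16.92
tool_pos: [0.5118, -0.3055, 0.1876]
tool_rot: [3.14, -0.0, -2.577]
contact_force: [-0.3, 0.2, -0.4]
opening: 0.0639
```

Run:
```python
from h import *
to(.5117,-.308,-.006,np.radians(212.8))
S=cam('scene')
save('k1.png',cv2.resize(S['color'][200:350,100:300],(800,600),interpolation=cv2.INTER_CUBIC))
```

```text
t 16.92 pos [ 0.5118 -0.3055  0.1876] rot [ 3.1402e+00 -3.0000e-04 -2.5771e+00] op 0.0639 F [-0.29  0.18 -0.45] q6 -2.8
shift tool [ 0.0013 -0.0023  0.1936]
rotvec [ 0.0014 -0.0003 -0.0079] tilt fix at same yaw
```

View pics/k1.png

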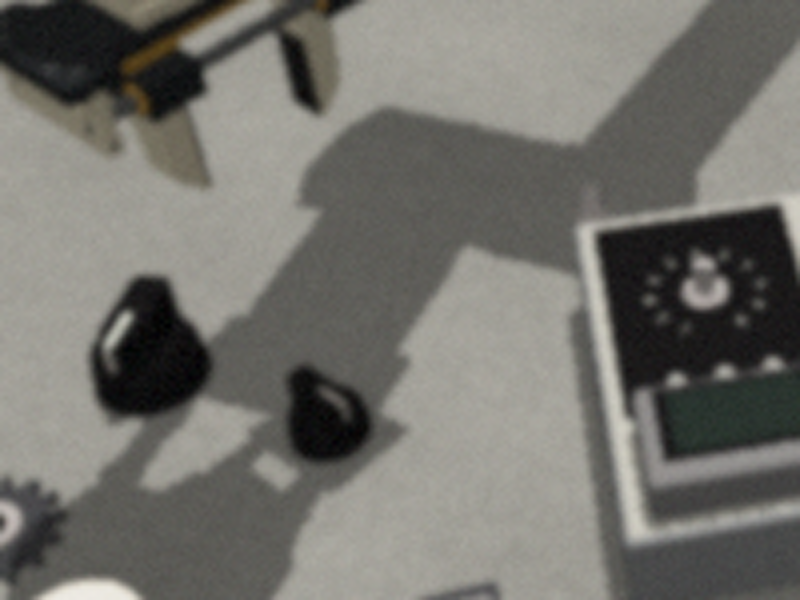

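Run:
```python
from h import *
S=cam('scene')
def at(d,u,v,z=0):
    D=d['T'][:3,:3]@np.array([(u-d['cx'])/d['f'],(v-d['cy'])/d['f'],1]); O=d['T'][:3,3]; return (O+D*(z-O[2])/D[2])[:2]
print('finger shadow tip',at(S,100+405/4,200+428/4))
for s in (1,-1):
    f=np.array([.5118,-.3055])+s*np.array([-.535,.845])*.041
    print(f,(at(S,100+405/4,200+428/4)-f)/.212)
# light dir from tester edge shadow: tester right edge (y-) front corner top z .065
print('tester left edge shadow', at(S,100+572/4,200+320/4), at(S,100+605/4,200+590/4))
```

```text
finger shadow tip [ 0.52271881 -0.26631598]
[ 0.489865 -0.270855] [0.15497081 0.02141047]
[ 0.533735 -0.340145] [-0.05196315  0.3482501 ]
tester left edge shadow [ 0.47152011 -0.15753807] [ 0.67008931 -0.18780095]
```

Call:
send_rows --pt "0.0013 -0.0023 0.035 0 0 -0.008 0.4" --pt "0 0 0.04 0 0 0 0.4" --pt "0 0 0.04 0 0 0 0.4" --pt "0 0 0.03 0 0 0 0.4" --pt "0 0 0.015 0 0 0 0.4" --newtons 30

```text
time: 17.43
tool_pos: [0.5102, -0.3061, 0.024]
tool_rot: [3.135, -0.002, -2.567]
contact_force: [-0.5, 0.6, -0.3]
opening: 0.0551
```

Call:
send_rows --pt "0 0 0.01 0 0 0 0.4" --pt "0 0 0 0 0 0 0.4" --pt "0 0 0 0 0 0 0.4" --pt "0 0 0 0 0 0 0.4"

```text
time: 17.77
tool_pos: [0.5132, -0.3091, 0.02]
tool_rot: [-3.139, 0.001, -2.566]
contact_force: [-0.2, 0.4, 0.2]
opening: 0.055
```

Run:
```python
from h import *
to(.5117,-.308,-.004,np.radians(212.8))
S=cam('scene')
save('k2.png',cv2.resize(S['color'][240:345,120:260],(800,600),interpolation=cv2.INTER_CUBIC))
```

```text
t 17.77 pos [ 0.5132 -0.3091  0.02  ] rot [-3.1388e+00  1.0000e-03 -2.5665e+00] op 0.055 F [-0.21  0.43  0.24] q6 -2.82
shift tool [0.0007 0.0018 0.024 ]
rotvec [-0.0028  0.001   0.0027] tilt fix at same yaw
```

View pics/k2.png

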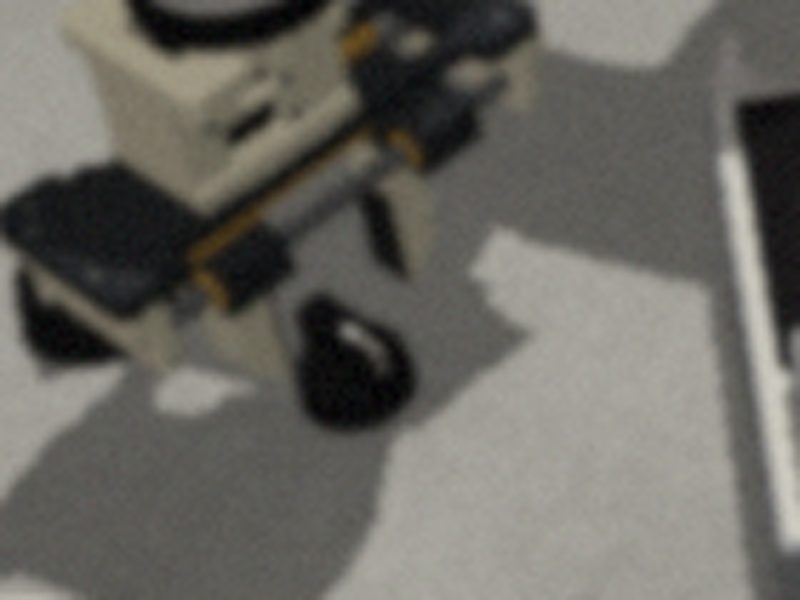

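Call:
send_rows --pt "0.0007 0.0015 0.012 0 0 0 0.4" --pt "0 0 0.008 0 0 0 0.4" --pt "0 0 0.003 0 0 0 0.4" --pt "0 0 0 0 0 0 0.4" --pt "0 0 0 0 0 0 0.4"

```text
time: 18.23
tool_pos: [0.5109, -0.3077, -0.0043]
tool_rot: [-3.141, 0.0, -2.566]
contact_force: [1.2, -0.1, 0.0]
opening: 0.0553
```

Run:
```python
from h import *
to(.5117,-.308,-.004,np.radians(212.8))
```

```text
t 18.23 pos [ 0.5109 -0.3077 -0.0043] rot [-3.1414e+00  2.0000e-04 -2.5665e+00] op 0.0553 F [ 1.17 -0.06  0.02] q6 -2.82
shift tool [-0.0005 -0.0006 -0.0003]
rotvec [-0.0002  0.0002  0.0026] tilt fix at same yaw
```

Call:
send_rows --pt "0 0 0 0 0 0 1" --pt "0 0 0 0 0 0 1" --pt "0 0 0 0 0 0 1" --pt "0 0 0 0 0 0 1" --pt "0 0 0 0 0 0 1"

```text
time: 18.65
tool_pos: [0.5108, -0.3076, -0.0045]
tool_rot: [-3.141, 0.0, -2.566]
contact_force: [-0.1, 0.0, -0.1]
opening: 0.0261
```

Call:
send_rows --pt "0 0 0 0 0 0 1" --pt "0 0 0 0 0 0 1" --pt "0 0 0 0 0 0 1" --pt "0 0 0 0 0 0 1"

```text
time: 18.98
tool_pos: [0.5108, -0.3076, -0.0046]
tool_rot: [-3.142, 0.0, -2.566]
contact_force: [-0.0, -0.2, -0.4]
opening: 0.0157
```

Call:
send_rows --pt "0 0 -0.01 0 0 0 1" --pt "0 0 -0.02 0 0 0 1" --pt "0 0 0 0 0 0 1" --pt "0 0 0 0 0 0 1"

```text
time: 19.32
tool_pos: [0.5115, -0.3082, 0.0268]
tool_rot: [-3.139, 0.001, -2.566]
contact_force: [0.0, -0.1, -1.1]
opening: 0.016
```

Run:
```python
from h import *
to(.5117,-.308,-.004,np.radians(212.8))
S=cam('scene')
save('k3.png',cv2.resize(S['color'][240:345,120:260],(800,600),interpolation=cv2.INTER_CUBIC))
```

```text
t 19.32 pos [ 0.5115 -0.3082  0.0268] rot [-3.1388e+00  1.0000e-03 -2.5663e+00] op 0.016 F [ 0.03 -0.06 -1.15] q6 -2.82
shift tool [-0.0002  0.0002  0.0308]
rotvec [-0.0027  0.001   0.0028] tilt fix at same yaw
```

View pics/k3.png

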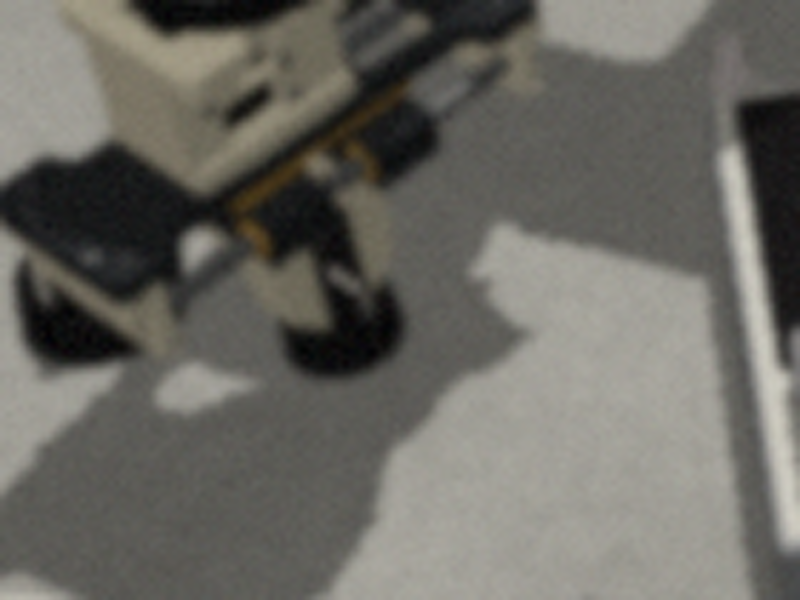

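```bash
cat > fit2.py <<'E'
from fit import *
from multiprocessing import Pool
from scipy.optimize import minimize
sc=np.array([.0005,.0005,.1,.1,.06,.06,.0005,.0005,.0005,.0005]);p0=np.array([.0131,.003,.6,1.05,.15,-.12,.0003,-.0007,0,.0008])
lo=np.array([.011,.001,.3,.4,0,-.35,-.003,-.003,-.003,-.003]);hi=np.array([.015,.006,1.2,1.5,.35,.05,.003,.003,.003,.003])
def run(deg):
    a=np.radians(deg)
    g=minimize(lambda t:np.mean(resid(np.clip(p0+t*sc,lo,hi),a)**2),np.zeros(10),method='Powell',options=dict(maxfev=450))
    p=np.clip(p0+g.x*sc,lo,hi); r=resid(p,a)
    return deg,g.fun**.5,p
if __name__=='__main__':
    with Pool(4) as P: res=P.map(run,range(-150,150,12),chunksize=1)
    for r in sorted(res,key=lambda r:r[1]): print(r[0],round(r[1],2),r[2].round(4).tolist())
E
OMP_NUM_THREADS=1 timeout 560 python3 fit2.py
```

```text
-42 4.69 [0.013, 0.003, 0.6332, 1.1182, 0.1308, -0.3091, 0.0003, -0.0007, -0.0001, 0.0008]
-30 4.7 [0.0131, 0.003, 0.6416, 1.1513, 0.132, -0.2192, 0.0003, -0.0007, 0.0, 0.0009]
-54 4.71 [0.0132, 0.003, 0.6831, 1.1313, 0.1322, -0.2811, 0.0002, -0.0007, -0.0, 0.0008]
-18 4.78 [0.0131, 0.003, 0.6222, 1.1689, 0.1378, -0.18, 0.0003, -0.0007, 0.0, 0.0009]
-66 4.8 [0.0132, 0.003, 0.6499, 1.1411, 0.0792, -0.35, 0.0003, -0.0007, 0.0, 0.0008]
-6 4.99 [0.0131, 0.003, 0.6452, 1.124, 0.1458, -0.1329, 0.0003, -0.0007, -0.0, 0.0009]
-78 5.03 [0.0132, 0.003, 0.6624, 1.258, 0.0, -0.35, 0.0002, -0.0007, -0.0002, 0.0008]
-90 5.2 [0.0132, 0.0029, 0.6558, 1.2591, 0.0, -0.35, 0.0003, -0.0007, -0.0001, 0.0008]
6 5.22 [0.0133, 0.003, 0.7134, 1.054, 0.1599, -0.1268, 0.0003, -0.0007, -0.0, 0.001]
18 5.38 [0.0133, 0.003, 0.6662, 0.9801, 0.1565, -0.1233, 0.0003, -0.0007, 0.0, 0.001]
30 5.44 [0.0133, 0.0029, 0.655, 0.909, 0.1741, -0.1292, 0.0003, -0.0007, 0.0, 0.001]
42 5.62 [0.0133, 0.003, 0.625, 0.9192, 0.1317, -0.1198, 0.0003, -0.0007, 0.0001, 0.001]
-138 5.77 [0.0132, 0.003, 0.6578, 1.1938, 0.0081, -0.1206, 
[... 397 characters left out ...]
[0.0135, 0.003, 0.625, 1.1934, 0.158, -0.0344, 0.0002, -0.0006, -0.0, 0.001]
114 6.34 [0.0133, 0.003, 0.5592, 1.1886, 0.1539, -0.0218, 0.0003, -0.0007, -0.0001, 0.001]
126 6.45 [0.0133, 0.003, 0.5847, 1.2092, 0.1375, -0.1111, 0.0003, -0.0007, -0.0, 0.0009]
90 6.46 [0.0134, 0.003, 0.6221, 1.2105, 0.1506, -0.021, 0.0003, -0.0007, 0.0, 0.001]
138 6.47 [0.0133, 0.003, 0.5811, 1.2149, 0.1524, -0.1221, 0.0003, -0.0007, -0.0, 0.001]
-114 6.51 [0.0138, 0.003, 0.6881, 1.2098, 0.1534, -0.1212, 0.0003, -0.0007, 0.0, 0.0009]
78 6.81 [0.0136, 0.0029, 0.6792, 1.16, 0.0874, -0.0301, 0.0003, -0.0006, 0.0002, 0.001]
-102 7.14 [0.0136, 0.0027, 0.6676, 1.2463, 0.1498, -0.0296, 0.0003, -0.0007, -0.0003, 0.0009]
```

Call:
send_rows --pt "0 0 -0.03 0 0 0.11 1" --pt "0 0 -0.04 0 0 0.115 1" --pt "0 0 -0.03 0 0 0.115 1" --pt "0 0 0 0 0 0.115 1" --pt "0 0 0 0 0 0.115 1"

```text
time: 19.78
tool_pos: [0.5115, -0.3082, 0.1271]
tool_rot: [-3.14, 0.003, 3.141]
contact_force: [0.3, -0.0, -1.5]
opening: 0.0162
```

Call:
send_rows --pt "0 0 0 0 0 0.115 1" --pt "0 0 0 0 0 0.115 1" --pt "0 0 0 0 0 0.115 1" --pt "0 0 0 0 0 0.115 1" --pt "0 0 0 0 0 0.115 1"

```text
time: 20.2
tool_pos: [0.5102, -0.3072, 0.1243]
tool_rot: [3.141, -0.002, 2.566]
contact_force: [-1.1, 0.2, -0.1]
opening: 0.0157
```

Call:
send_rows --pt "0 0 0 0 0 0.115 1" --pt "0 0 0 0 0 0.115 1" --pt "0 0 0 0 0 0.115 1" --pt "0 0 0 0 0 0.115 1" --pt "0 0 0 0 0 0.115 1"

```text
time: 20.62
tool_pos: [0.5103, -0.3072, 0.1243]
tool_rot: [-3.141, -0.002, 1.991]
contact_force: [0.9, 0.5, -0.8]
opening: 0.0154
```

Call:
send_rows --pt "0 0 0 0 0 0.115 1" --pt "0 0 0 0 0 0 1" --pt "0 0 0 0 0 0 1"

```text
time: 20.87
tool_pos: [0.5104, -0.3073, 0.1246]
tool_rot: [-3.141, -0.001, 1.885]
contact_force: [0.2, -0.6, 0.3]
opening: 0.0158
```

Run:
```python
from h import *
to(.5412,-.093,.13,np.radians(108))
```

```text
t 20.87 pos [ 0.5104 -0.3073  0.1246] rot [-3.1408e+00 -1.3000e-03  1.8852e+00] op 0.0158 F [ 0.19 -0.63  0.34] q6 -0.99
shift tool [ 0.1943  0.0956 -0.0052]
rotvec [-0.0008 -0.0013  0.0003] tilt fix at same yaw
```

Call:
send_rows --pt "0.028 0.0136 0 0 0 0 1" --pt "0.034 0.0168 0 0 0 0 1" --pt "0.034 0.0168 0 0 0 0 1" --pt "0.034 0.0168 0 0 0 0 1" --pt "0.034 0.0168 0 0 0 0 1"

```text
time: 21.28
tool_pos: [0.5372, -0.1251, 0.1251]
tool_rot: [-3.141, -0.0, 1.885]
contact_force: [0.4, -0.4, 0.0]
opening: 0.0158
```

Call:
send_rows --pt "0.03 0.0148 0 0 0 0 1" --pt "0 0 0 0 0 0 1" --pt "0 0 0 0 0 0 1" --pt "0 0 0 0 0 0 1" --pt "0 0 0 0 0 0 1"

```text
time: 21.7
tool_pos: [0.5423, -0.0948, 0.1253]
tool_rot: [-3.141, 0.0, 1.882]
contact_force: [0.2, -0.4, -0.2]
opening: 0.0157
```

Run:
```python
from h import *
to(.5412,-.093,.09,np.radians(108))
S=cam('scene')
save('k4.png',cv2.resize(S['color'][210:315,220:360],(800,600),interpolation=cv2.INTER_CUBIC))
P=pts(S);x,y,z=P[...,0],P[...,1],P[...,2]
m=(abs(x-.541)<.03)&(abs(y+.093)<.03)&(z>.12)&(z<.15); Q=P[m]
print(len(Q),Q[:,2].min(),Q.min(0),Q.max(0))
```

```text
t 21.7 pos [ 0.5423 -0.0948  0.1253] rot [-3.1414e+00  1.0000e-04  1.8820e+00] op 0.0157 F [ 0.24 -0.35 -0.19] q6 -0.62
shift tool [ 0.002  -0.0005  0.0353]
rotvec [-0.0002  0.0001 -0.003 ] tilt fix at same yaw
190 0.12811141299659534 [ 0.53684771 -0.118183    0.12811141] [ 0.56540157 -0.07433493  0.14997439]
```

View pics/k4.png

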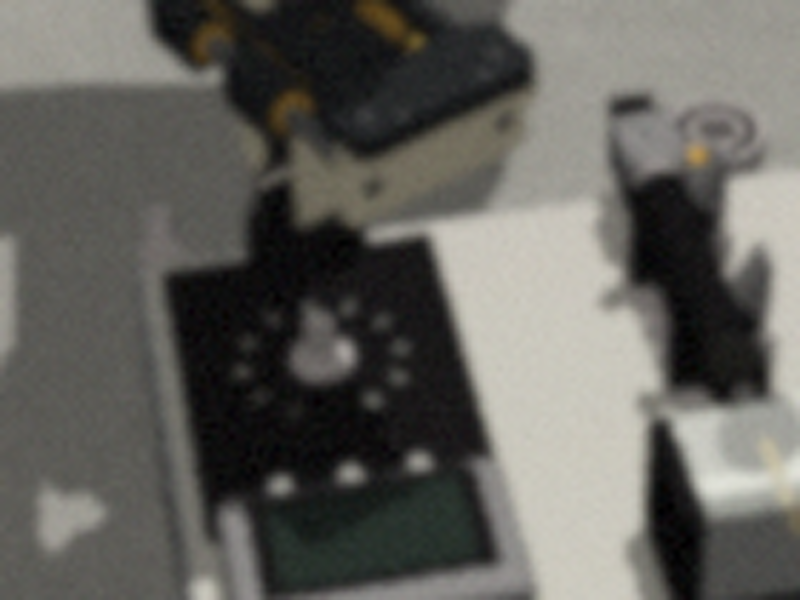

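Call:
send_rows --pt "0.0025 -0.0003 0.015 0 0 0 1" --pt "0 0 0.015 0 0 0 1" --pt "0 0 0.008 0 0 0 1" --pt "0 0 0 0 0 0 1" --pt "0 0 0 0 0 0 1"

```text
time: 22.17
tool_pos: [0.5412, -0.0921, 0.0873]
tool_rot: [-3.141, -0.0, 1.881]
contact_force: [-0.1, 0.2, -0.6]
opening: 0.0158
```

Run:
```python
from h import *
to(.5412,-.0925,.0824,np.radians(108))
S=cam('scene')
save('k5.png',cv2.resize(S['color'][210:315,220:360],(800,600),interpolation=cv2.INTER_CUBIC))
P=pts(S);x,y,z=P[...,0],P[...,1],P[...,2]
m=(abs(x-.541)<.03)&(abs(y+.093)<.03)&(z>.088)&(z<.108); Q=P[m]
from scipy.optimize import least_squares
r=least_squares(lambda c:np.hypot(Q[:,0]-c[0],Q[:,1]-c[1])-.023,[.541,-.093],loss='soft_l1',f_scale=.001); print(len(Q),r.x,Q[:,2].min(),Q.min(0),Q.max(0))
```

```text
t 22.17 pos [ 0.5412 -0.0921  0.0873] rot [-3.1410e+00 -5.0000e-04  1.8809e+00] op 0.0158 F [-0.08  0.19 -0.61] q6 -0.62
shift tool [-0.0004 -0.0001  0.0049]
rotvec [-0.0006 -0.0005 -0.004 ] tilt fix at same yaw
122 [ 0.5385887  -0.09245125] 0.09081012461648574 [ 0.53971621 -0.11606667  0.09081012] [ 0.56410276 -0.07120003  0.10797874]
```

View pics/k5.png

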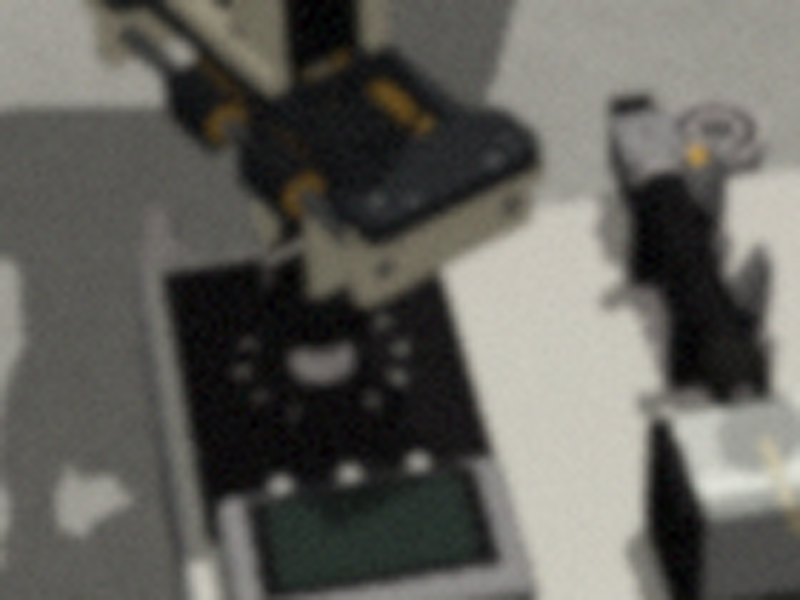

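Call:
send_rows --pt "0 0 0.003 0 0 0 1" --pt "0 0 0.002 0 0 0 1" --pt "0 0 0.001 0 0 0 1" --pt "0 0 0 0 0 0 1" --pt "0 0 0 0 0 0 1"

```text
time: 22.63
tool_pos: [0.5418, -0.0915, 0.082]
tool_rot: [3.141, 0.001, 1.882]
contact_force: [-1.3, -0.8, 4.2]
opening: 0.0158
```

Call:
send_rows --pt "0 0 0 0 0 -0.06 1" --pt "0 0 0 0 0 -0.06 1" --pt "0 0 0 0 0 -0.06 1" --pt "0 0 0 0 0 -0.06 1" --pt "0 0 0 0 0 -0.06 1"

```text
time: 23.05
tool_pos: [0.541, -0.0914, 0.0818]
tool_rot: [-3.141, -0.0, 2.185]
contact_force: [-1.7, -0.3, 4.2]
opening: 0.0158
```

Call:
send_rows --pt "0 0 0 0 0 -0.06 1" --pt "0 0 0 0 0 -0.06 1" --pt "0 0 0 0 0 -0.06 1" --pt "0 0 0 0 0 -0.06 1" --pt "0 0 0 0 0 -0.06 1"

```text
time: 23.47
tool_pos: [0.541, -0.0914, 0.0817]
tool_rot: [-3.141, -0.0, 2.485]
contact_force: [-0.9, -0.2, 3.1]
opening: 0.0159
```

Call:
send_rows --pt "0 0 0.0007 0 0 -0.04 1" --pt "0 0 0 0 0 -0.05 1" --pt "0 0 0 0 0 -0.05 1" --pt "0 0 0 0 0 -0.05 1" --pt "0 0 0 0 0 -0.05 1"

```text
time: 23.88
tool_pos: [0.5414, -0.0916, 0.0808]
tool_rot: [-3.141, 0.0, 2.724]
contact_force: [0.6, -0.8, 0.3]
opening: 0.0156
```

Call:
send_rows --pt "0 0 0 0 0 -0.05 1" --pt "0 0 0 0 0 -0.05 1" --pt "0 0 0 0 0 -0.05 1" --pt "0 0 0 0 0 -0.05 1" --pt "0 0 0 0 0 -0.05 1"

```text
time: 24.3
tool_pos: [0.5417, -0.0919, 0.0809]
tool_rot: [-3.141, 0.001, 2.974]
contact_force: [0.7, -1.9, 0.6]
opening: 0.0157
```

Call:
send_rows --pt "0 0 0.0015 0 0 0 1" --pt "0 0 0.0015 0 0 0 1" --pt "0 0 0 0 0 0 1"

```text
time: 24.55
tool_pos: [0.5419, -0.0918, 0.0781]
tool_rot: [-3.141, 0.002, 2.97]
contact_force: [-0.5, -1.9, 6.0]
opening: 0.0155
```

Run:
```python
from h import *
s=observe(); print(s['tool_pos'],s['contact_force'],s['torque'],s['opening'])
```

```text
[ 0.54189508 -0.091842    0.07811366] [-0.54177195 -1.8592741   5.98653379] [-0.43824655  0.03944473 -0.04391908] 0.015541673619253543
```

Call:
send_rows --pt "0 -0.0008 0 0 0 0 1" --pt "0 0 0.002 0 0 0 1" --pt "0 0 0.002 0 0 0 1" --pt "0 0 0 0 0 0 1"

```text
time: 24.88
tool_pos: [0.542, -0.0927, 0.0739]
tool_rot: [-3.141, 0.002, 2.971]
contact_force: [-0.2, -3.7, 6.6]
opening: 0.0159
```

Run:
```python
from h import *
s=observe(); print(s['tool_pos'],s['tool_rot'],s['contact_force'],s['torque'],s['opening'])
S=cam('scene')
save('k6.png',cv2.resize(S['color'][210:315,220:360],(800,600),interpolation=cv2.INTER_CUBIC))
```

```text
[ 0.54200657 -0.09271783  0.07390743] [-3.14097806e+00  2.08899168e-03  2.97066374e+00] [-0.22450253 -3.70284796  6.64651949] [-0.58565112 -0.13402179 -0.04954986] 0.01585086925183933
```

View pics/k6.png

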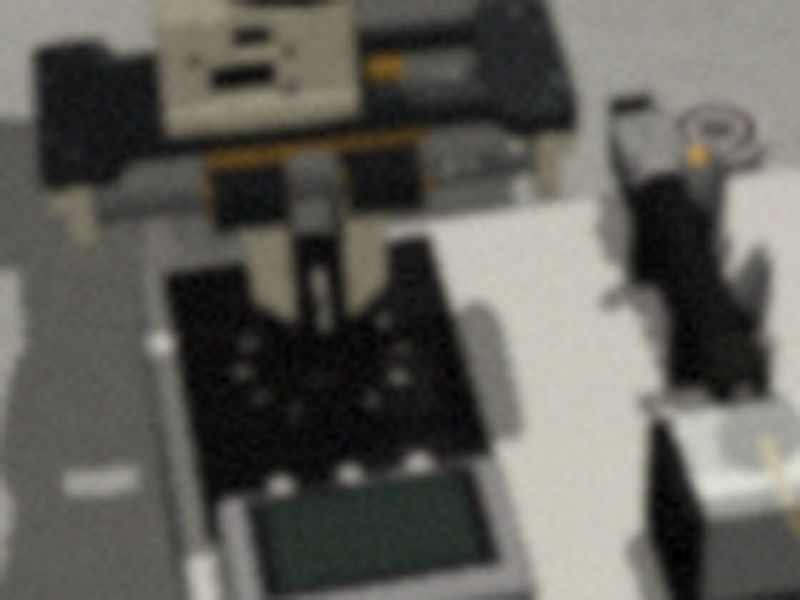

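Call:
send_rows --pt "0 -0.0008 0 0 0 0 1" --pt "0 0 0 0 0 0 1" --pt "0 0 0 0 0 0 1"

```text
time: 25.18
tool_pos: [0.5419, -0.0931, 0.0737]
tool_rot: [3.142, 0.002, 2.971]
contact_force: [5.2, -1.3, 0.9]
opening: 0.016
```

Call:
send_rows --pt "0 0 0 0 0 0 1" --pt "0 0 0 0 0 0 1"

```text
time: 25.35
tool_pos: [0.5418, -0.0931, 0.0737]
tool_rot: [-3.142, 0.002, 2.972]
contact_force: [4.2, -1.6, 0.4]
opening: 0.0158
```

Call:
send_rows --pt "0 0 0.0015 0 0 0 1" --pt "0 0 0.0015 0 0 0 1" --pt "0 0 0 0 0 0 1" --pt "0 0 0 0 0 0 1"

```text
time: 25.68
tool_pos: [0.5419, -0.0931, 0.0712]
tool_rot: [-3.142, 0.002, 2.972]
contact_force: [3.6, -2.1, 6.0]
opening: 0.0157
```

Call:
send_rows --pt "-0.0005 -0.0003 0 0 0 0 1" --pt "0 0 0 0 0 0 1" --pt "0 0 0 0 0 0 1"

```text
time: 25.93
tool_pos: [0.5419, -0.0932, 0.0711]
tool_rot: [3.141, 0.001, 2.972]
contact_force: [2.1, 0.6, 6.6]
opening: 0.0156
```

Call:
send_rows --pt "0 0 0.0015 0 0 0 1" --pt "0 0 0.0015 0 0 0 1" --pt "0 0 0 0 0 0 1" --pt "0 0 0 0 0 0 1"

```text
time: 26.27
tool_pos: [0.5419, -0.0932, 0.0682]
tool_rot: [3.141, 0.001, 2.972]
contact_force: [2.9, -1.0, 6.7]
opening: 0.0158
```

Call:
send_rows --pt "0 0 0.001 0 0 0 1" --pt "0 0 0.001 0 0 0 1" --pt "0 0 0 0 0 0 1" --pt "0 0 0 0 0 0 1"

```text
time: 26.6
tool_pos: [0.542, -0.0932, 0.0664]
tool_rot: [3.141, 0.001, 2.972]
contact_force: [2.7, -0.2, 7.9]
opening: 0.0158
```

Call:
send_rows --pt "0 0 0.001 0 0 0 1" --pt "0 0 0.001 0 0 0 1" --pt "0 0 0 0 0 0 1" --pt "0 0 0 0 0 0 1"

```text
time: 26.93
tool_pos: [0.542, -0.0932, 0.0644]
tool_rot: [3.141, 0.001, 2.972]
contact_force: [2.2, 0.6, 7.7]
opening: 0.0153
```

Call:
send_rows --pt "0 0 0.001 0 0 0 1" --pt "0 0 0 0 0 0 1" --pt "0 0 0 0 0 0 1"

```text
time: 27.18
tool_pos: [0.542, -0.0932, 0.0635]
tool_rot: [3.141, 0.001, 2.972]
contact_force: [1.8, -1.1, 8.4]
opening: 0.0158
```

Call:
send_rows --pt "0 0 0.001 0 0 0 1" --pt "0 0 0 0 0 0 1" --pt "0 0 0 0 0 0 1"

```text
time: 27.43
tool_pos: [0.542, -0.0932, 0.0632]
tool_rot: [3.141, 0.002, 2.972]
contact_force: [-0.3, -0.9, 13.4]
opening: 0.0162
```

Call:
send_rows --pt "0 0 0.001 0 0 0 1" --pt "0 0 0 0 0 0 1" --pt "0 0 0 0 0 0 1"

```text
time: 27.68
tool_pos: [0.5422, -0.0933, 0.0631]
tool_rot: [-3.142, 0.002, 2.972]
contact_force: [-1.7, 0.7, 20.3]
opening: 0.016
```

Call:
send_rows --pt "0 0 -0.001 0 0 0 1" --pt "0 0 0 0 0 0 1" --pt "0 0 0 0 0 0 1"

```text
time: 27.93
tool_pos: [0.542, -0.0932, 0.0632]
tool_rot: [3.141, 0.002, 2.972]
contact_force: [0.7, -0.1, 13.9]
opening: 0.0159
```

```bash
python3 jaw.py j3.png | head -4
python3 - <<'E'
from h import *
import pickle
s=observe(); print(s['tool_pos'],s['tool_rot'],s['contact_force'],s['torque'],s['opening'])
S=cam('scene');T=cam('top')
save('k7.png',np.hstack([cv2.resize(S['color'][210:315,220:360],(400,300),interpolation=cv2.INTER_CUBIC),cv2.resize(T['color'],(400,300))]))
P=pts(S);x,y,z=P[...,0],P[...,1],P[...,2]
m=(abs(x-.5415)<.027)&(abs(y+.093)<.027)&(z>.0675)&(z<.13)
k=m&(x>.552); print('knob front: z hist',np.histogram(z[k],np.arange(.066,.11,.003)))
# goods moved? compare depth with start, away from arm
o=pickle.load(open('avg.pkl','rb'))['scene']; d=abs(o['range_z']-S['range_z'])>.01
d&=(o['range_z']>0)&(S['range_z']>0)
P0=pts(o); print('big knob/others change px:',{n:int((d&(np.hypot(P0[...,0]-a,P0[...,1]-b)<.05)).sum()) for n,(a,b) in dict(bigknob=(.433,-.389),sprocket=(.52,-.47),tin=(.66,-.43),carton=(.73,.35),bearing=(.42,.15),plug=(.41,-.12),pad=(.68,-.25),driver=(.52,.49)).items()})
E
```

```text
t 27.93 pos [ 0.542  -0.0932  0.0632] rot [3.1415e+00 1.8000e-03 2.9717e+00] op 0.0159 F [ 0.68 -0.12 13.89] q6 -1.71
shift tool [-0.0087  0.1458 -0.0012]
rotvec [ 0.0001  0.0018 -0.0381] tilt fix at same yaw
front jaw 48 t at top 0.0164 nose t min 0.0069 zmax 0.0315
[ 0.54206379 -0.09323755  0.06318068] [3.14149656e+00 1.87623182e-03 2.97175856e+00] [ 0.96622176 -0.54614081 13.60741943] [-0.0806509  -0.13468809 -0.08367932] 0.015421928916339306
knob front: z hist (array([18, 18, 21, 19, 18, 20, 32, 10, 11, 10, 16, 10, 17, 24]), array([0.066, 0.069, 0.072, 0.075, 0.078, 0.081, 0.084, 0.087, 0.09 ,
       0.093, 0.096, 0.099, 0.102, 0.105, 0.108]))
big knob/others change px: {'bigknob': 0, 'sprocket': 0, 'tin': 0, 'carton': 0, 'bearing': 80, 'plug': 143, 'pad': 0, 'driver': 0}
```

View pics/k7.png

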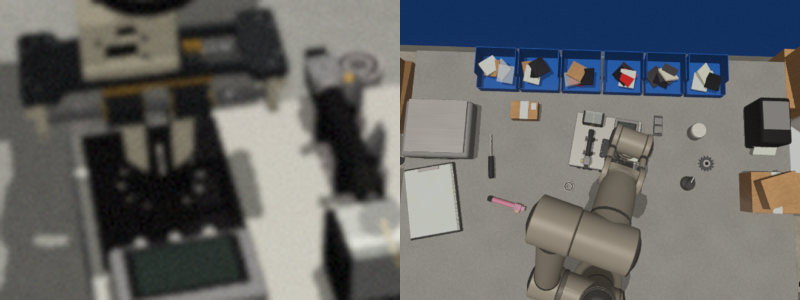

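```bash
python3 -c "
from h import *
s=observe(); print(s['tool_pos'],s['contact_force'],s['opening'])
print(workorder.hand_in())"
```

```text
[ 0.54206196 -0.09325035  0.06317813] [ 0.89994103  1.11145742 14.43873422] 0.0156904377551851
the job is handed in; nothing more can be done
None
```

I seated the coil in the tester and handed the job in with the gripper holding the knob pressed in on the D-shaft. It took about 28 s of the 70 s allowed. No verdict was reported, so this rests on my own checks.

- **Coil:** The black coil lies over both clips with its boot to the rear. After I let go, the depth picture put its axis within about 1 mm of the seat height, centred across and about 3 mm along. Both jaws were back at their shut position.
- **Knob:** I gripped the smaller knob by its bar and turned it under light pressure until it dropped onto the D-shaft, then pushed it down to a hard stop. The stop came within about 0.2 mm of where "home plus 5 mm pressed" should be. The top of the knob's skirt was at the matching height, about 85 mm. It is held there with about 14 N.

**Checks that failed or disagreed:**
- **Tool height:** The cameras showed the fingertips about 25 mm higher than the reported tool position. My first grasp of the coil therefore closed above it without moving it, and I worked with that correction afterwards.
- **Shaft angle:** The camera estimate was only good to about ±25°, so I found the match by feel.
- **Shaft press:** I could not read `shaft_push` directly. That the shaft is pressed in is worked out from heights and force.
- **Other goods:** The large knob, sprocket, tin, carton, brake pad and screwdriver showed no change in the depth comparison. The bearing and spark plug areas did show changes, which I put down to the coil and arm blocking the view. The bearing can be seen in place from above, but the spark plug was hidden by the arm at the end, so its position is not confirmed. I sent no move near it.

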